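Load, lock and start the sample-can shaker

ROBOT

A 6-joint arm with a two-finger parallel gripper is mounted at the origin on a cart in front of the work surface, level with it; the furniture and walls round the work are solid. World frame = base frame: x ahead of the robot, y to its left, z up, the work surface at z = 0. Lengths are in m, angles in rad, forces in N, time in s.
With the tool pointing down it reaches from about 0.225 to 0.875 m from the base axis. Payload 3.4 kg.
Tool frame: the origin (TCP) lies between the finger pads; the fingertips stand 19 mm ahead of it and the grasp point (between the pads) is the TCP (manip.tip_reach is the distance from the TCP to the fingertips, in m); z points along the fingers, x is the direction in which the jaws open and shut, and the axes are right-handed (so a half turn about z gives the same grasp; the last joint's range is limited). The gripper opens to 85 mm and grips with 20 to 120 N. Pads are 22 mm wide; open, the fingers measure 114 mm over their backs; the gripper's body (76 mm by 85 mm) begins 54 mm behind the grasp point. The pads swing forward as they close: fully open they stand 13 mm farther back than shut.
Start: joints at [1.18, 0.276, 1.505, -0, 1.361, -0.121], TCP at [0.153, 0.554, 0.25] pointing down, gripper open.
Joint ranges: [-2.89, 2.89], [-0.75, 2.08], [0.22, 2.7], [-1.18, 4.32], [0.11, 2.71], [-2.7, 2.7]. Speed limits (rad/s): [2.57, 2.57, 3.14, 3.14, 3.14, 3.14].

INTERFACE

Orientations are given as a unit quaternion [w, x, y, z].
In Python, from rig import manip gives the robot as it stands.
- The arm moves only by the tool send_rows, never from a script. Its arguments are lists of equal length, an entry for each row: "delta_pos": the shift along the tool's x, y, z normalised to -1 to 1, where 1 is 40 cm, a list of three; "angular": the turn, a rotation vector about the tool's x, y, z normalised to -1 to 1, where 1 is 0.08 rad, a list of three. A call has 1 to 5 rows; each row shifts and turns the commanded pose from where the row before left it, along the tool's axes as they then stand; what a row does not reach is not made up. A row lasts 1/12 s, in which the tool goes at most 41.7 mm and 7.16 degrees, less where a joint would pass 70% of its speed; a pose out of reach is approached as far as the arm can. A call with a number of a shift or a turn outside -1 to 1 is refused whole. A call with a gripper value outside its range is refused whole. "hand" is the finger opening in mm, from 0 to 85.4, set as the call begins (left out, the last holds). The fingers move at their own pace and stop on an object; "squeeze" is the grip in N (left out, the last holds). Time passes only in rows, so rows that do not move let the fingers close. It gives the time, the measured TCP pose, the force and the opening at its end, in the units of the state.
- manip.get_state(): the state, without advancing time (a new reading comes with each control period).
- manip.get_image(name): name is "scene" or "top"; returns the picture (420x560x3 uint8, blue, green, red); there is no depth.
- manip.calibration(name): a dict with "fx", "fy", "cx", "cy" (pixels), "camera_from_world" (4x4, takes a point from world to camera coordinates). Camera axes: x right, y up, looking along -z (the intrinsics and any distortion apply to the point x, -y, -z); pixel columns grow to the right and rows downward; lengths in m; the calibration is good to about 2 mm. A picture is of the moment at which its call begins. calibration takes no time and is no camera call.
- manip.sign_off(): hands the job in, once; it reports no verdict.
The state is a dict: "clock": time; "qpos": joint angles; "qd": joint speeds; "effort": joint torques, N m; "position": TCP position; "ee_rot": TCP orientation; "contact_force": force on the tool from outside, world axes, zero at the start; "moment": the same for the moment, N m; "width": finger opening in m.
Only numpy, scipy, OpenCV 4.12 (cv2) and the standard library are available. Lean on these libraries where they do the work, as an engineer would, in place of code of your own. Each camera call takes 0.05 s, during which the arm holds its last target.

TASK

Set up the sample shaker for a run: stand every filled can in front of it upright in a nest of the shaker, swing the hold-down lid fully shut over them, and lock it with the two hairpin cotters, one in each locking pin, each pushed with its straight leg right through the pin's cross hole until the spring bow snaps round the pin. Then, with everything locked, press the green start button fully down and let it come back up; never press it while the lid is open. Leave the clear beaker standing where it is.

Things in the scene. Friction and masses are not known exactly. Their poses are not given: they have to be found in the camera images.
- shaker: sample shaker for filled cans, fixed on the grey work board: grey table with a black plate with three round can nests in a row, locking pins in front, lid hinged behind, blue drive box at its right end. 370 mm long in y, 150 mm deep in x. Origin: on the board, 60 mm above the deck (z = 0.060), under the middle nest; its -x axis is its front and faces the robot roughly, y runs along the row of nests to the left, z up
- nest_left (a point): centre of the floor of the left can nest, 32 mm above the board: a round recess 72 mm across and 12 mm deep. Nests are 95 mm apart. Any can may go in any nest. The open lid stands 56 mm behind the row, the locking pins 42 mm in front, between the nests
- nest_middle (a point): centre of the floor of the middle can nest, 32 mm above the board: a round recess 72 mm across and 12 mm deep. Nests are 95 mm apart. Any can may go in any nest. The open lid stands 56 mm behind the row, the locking pins 42 mm in front, between the nests
- nest_right (a point): centre of the floor of the right can nest, 32 mm above the board: a round recess 72 mm across and 12 mm deep. Nests are 95 mm apart. Any can may go in any nest. The open lid stands 56 mm behind the row, the locking pins 42 mm in front, between the nests
- hole_left (a point): centre of the cross hole in the left locking pin (upright, 22 mm diameter, top 14 mm above this point, on a 26 mm column). The hole is 10 mm wide and runs through front to back, along the shaker's x, 178 mm above the board and 10 mm above the shut lid. Hairpins go in from the front, along the shaker's +x, and take about 8 N to snap over
- hole_right (a point): centre of the cross hole in the right locking pin (upright, 22 mm diameter, top 14 mm above this point, on a 26 mm column). The hole is 10 mm wide and runs through front to back, along the shaker's x, 178 mm above the board and 10 mm above the shut lid. Hairpins go in from the front, along the shaker's +x, and take about 8 N to snap over
- lid (a joint): opening angle of the aluminium hold-down lid: 0 = shut (level, over the cans), 1.65 to 1.85 = open, leaning back, as at the start. Stiff hinge, stays where it is left; 3 to 6 N at its front edge moves it. Plate 10 mm thick, 274 mm wide, 116 mm from hinge axis to front edge, with two slots for the locking pins. Shut, its top is 168 mm above the board, its underside 4 mm above the cans
- lid_hinge (a point): middle of the lid's hinge axis, which runs along y of the shaker: 56 mm behind the row of nests, 163 mm above the board, at the plate's mid thickness
- lid_lip (a point): middle of the red lip on the lid's front edge, 119 mm from the hinge axis (12 mm thick, 52 mm wide), moves with the lid
- start (a joint): travel of the green start button: 0 = up, 0.006 m = fully down; spring loaded, 5 N holds it fully down; comes back by itself
- start_top (a point): centre of the top face of the green start button (32 mm across, pressed straight down), on top of the blue drive box, about 107 mm above the board
- sample_can_0: filled, sealed white drinks can, 66 mm across, 122 mm high, about 0.37 kg, standing on the board (its top is at z = 0.060). Origin: centre of its underside, z up. May be absent from a run
- sample_can_1: filled, sealed white drinks can, 66 mm across, 122 mm high, about 0.37 kg, standing on the board (its top is at z = 0.060). Origin: centre of its underside, z up. May be absent from a run
- sample_can_2: filled, sealed white drinks can, 66 mm across, 122 mm high, about 0.37 kg, standing on the board (its top is at z = 0.060). Origin: centre of its underside, z up. May be absent from a run
- hairpin_0: spring hairpin cotter, 6 mm wire, orange grip 34 x 26 x 20 mm (take it across its 26 mm, y). Origin: centre of the grip's underside; x runs along the straight leg, which is 10 mm above the underside and ends 99 mm from the origin. Beside it on the +y side, at leg height, runs the springy bow: flared tip at x 83, throat at x 66, curve for a 22 mm pin at x 52. Works either way up
- hairpin_1: spring hairpin cotter, 6 mm wire, orange grip 34 x 26 x 20 mm (take it across its 26 mm, y). Origin: centre of the grip's underside; x runs along the straight leg, which is 10 mm above the underside and ends 99 mm from the origin. Beside it on the +y side, at leg height, runs the springy bow: flared tip at x 83, throat at x 66, curve for a 22 mm pin at x 52. Works either way up
- hairpin_0_seat (a point): point on the axis of this hairpin's straight leg, 52 mm in front of its origin and 10 mm above the underside, amid the curve of the bow: where the axis of the locking pin lies when the hairpin is home
- hairpin_1_seat (a point): point on the axis of this hairpin's straight leg, 52 mm in front of its origin and 10 mm above the underside, amid the curve of the bow: where the axis of the locking pin lies when the hairpin is home
- hairpin_0_bow (a joint): angle by which this hairpin's bow is sprung open: 0 = relaxed; about 0.1 rad while its throat passes over a pin, back to 0 when it has snapped over
- hairpin_1_bow (a joint): angle by which this hairpin's bow is sprung open: 0 = relaxed; about 0.1 rad while its throat passes over a pin, back to 0 when it has snapped over
- beaker: clear plastic sample beaker, 56 mm across, 79 mm high, standing empty at the right edge of the board beside the shaker's drive box; not part of the job. Origin: centre of its underside, z up

How it is judged:
By the outcome, as a careful person would: the job done as asked, in the order asked, and still so for the second after the job is handed in, with the robot touching nothing.
Of sample_can_0, sample_can_1, sample_can_2 only 2 to 3 are there at a start; the rules pass over those that are not, and their reading is None.
At some moment in a run one of hairpin_0, hairpin_1 may be knocked a few centimetres aside while the robot is not near it.
Once in a run the grip may slacken for a moment while it holds something.
It also fails if it takes over 210 s, if anything falls off the work surface, if the arm or the gripper's body presses on something with over 40 N, if the wrist force passes 120 N, or if a joint passes its speed limit or range.

## Working session

There is one attempt and no reset: what is moved stays moved. The work goes in short steps, Python scripts to look and compute and a tool call to move; the robot and the scene stay as the last step left them, time stands still between calls to the robot, and variables do not carry over. Pictures are saved under pics/ and viewed, and the job is handed in when it is done.

Besides the shell and the picture viewer there is one more tool, called after "Request:" in YAML: its name, and indented under it one key for each argument. send_rows: Moves the arm, as the interface text tells. Scaled input: -1 to 1 covers 40 cm each way for a shift and 0.08 rad each way for a turn. Its arguments: {"type":"object","properties":{"delta_pos":{"type":"array","items":{"type":"array","items":{"type":"number"}}},"angular":{"type":"array","items":{"type":"array","items":{"type":"number"}}},"hand":{"type":"number"},"squeeze":{"type":"number"}},"required":["delta_pos","angular"]}

```bash
ls; mkdir -p pics
python3 - <<'E'
from rig import manip
import cv2
print(manip.get_state())
for n in("scene","top"):
    cv2.imwrite(f"pics/{n}0.png",manip.get_image(n)); print(n,manip.calibration(n))
print(manip.tip_reach)
E
```

```text
pics
{'clock': 0.0, 'qpos': array([ 1.17997521e+00,  2.76585953e-01,  1.50613149e+00,  5.43912036e-05,
        1.36067844e+00, -1.20977584e-01]), 'qd': array([ 0.00013745,  0.00010369, -0.00103595,  0.00154792, -0.00175743,
       -0.00086667]), 'effort': array([-4.33596806e-04, -4.16776729e+01, -2.45804715e+01, -3.93834580e-04,
        1.10751728e-02, -3.09984239e-05]), 'position': array([0.15307279, 0.55374775, 0.24944548]), 'ee_rot': array([ 4.32455348e-04,  7.95798526e-01,  6.05560808e-01, -7.91579349e-04]), 'contact_force': array([ 0.91103727, -0.09412454,  0.84447293]), 'moment': array([ 0.03111036, -0.02703331, -0.00704113]), 'width': 0.08521186462293454}
scene {'fx': 438.3986515975077, 'fy': 438.3986515975077, 'cx': 281.5710731419412, 'cy': 213.88315559896586, 'camera_from_world': array([[ 0.90210161, -0.43128582,  0.01432558, -0.48817625],
       [ 0.26188816,  0.57356125,  0.77617142, -0.30025942],
       [-0.34296832, -0.69643379,  0.63035918, -1.04671047],
       [ 0.        ,  0.        ,  0.        ,  1.        ]])}
top {'fx': 435.22943756818364, 'fy': 435.22943756818364, 'cx': 286.51040366303033, 'cy': 203.73356426853738, 'camera_from_world': array([[-0.01890445, -0.99980804, -0.00514736,  0.02288385],
       [ 0.98069615, -0.01954474,  0.19455864, -0.55837792],
       [-0.1946219 , -0.00136997,  0.98087738, -0.9147849 ],
       [ 0.        ,  0.        ,  0.        ,  1.        ]])}
0.019
```

View pics/scene0.png

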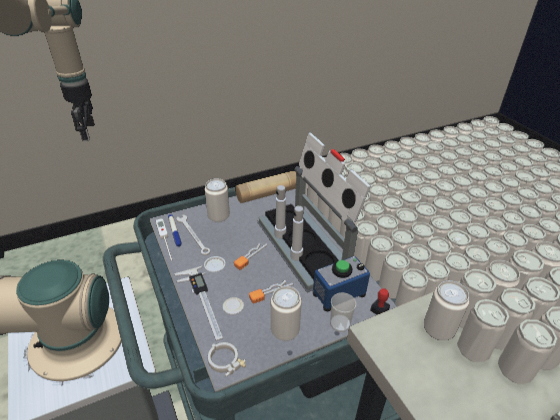

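View pics/top0.png

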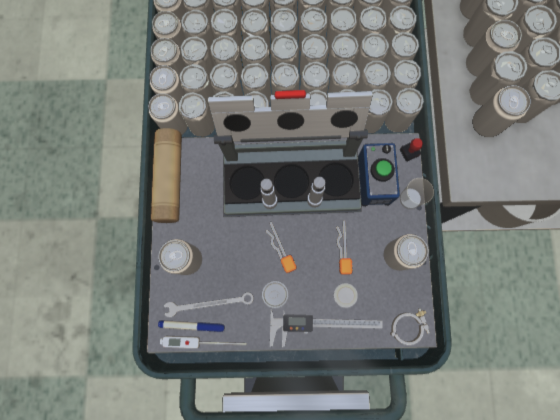

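```bash
cat > h.py <<'E'
from rig import manip
import numpy as np, cv2
from scipy.spatial.transform import Rotation as R
def cal(n):
    c=manip.calibration(n); return c,np.array(c["camera_from_world"])
def ray(n,u,v):
    c,T=cal(n); d=np.array([(u-c["cx"])/c["fx"],-(v-c["cy"])/c["fy"],-1.])
    Rm=T[:3,:3]; return -Rm.T@T[:3,3], Rm.T@d
def at(n,u,v,z):
    o,d=ray(n,u,v); return o+d*(z-o[2])/d[2]
def proj(n,p):
    c,T=cal(n); q=T[:3,:3]@np.array(p)+T[:3,3]
    return np.array([c["cx"]+c["fx"]*q[0]/-q[2], c["cy"]-c["fy"]*q[1]/-q[2]])
def tri(a,b):
    o1,d1=ray("scene",*a);o2,d2=ray("top",*b)
    A=np.stack([d1,-d2],1);s=np.linalg.lstsq(A,o2-o1,rcond=None)[0]
    p,q=o1+d1*s[0],o2+d2*s[1]; return (p+q)/2,np.linalg.norm(p-q)
def crop(n,img,x0,y0,x1,y1,k,name):
    c=cv2.resize(img[y0:y1,x0:x1],None,fx=k,fy=k,interpolation=cv2.INTER_CUBIC)
    for x in range((x0//20+1)*20,x1,20): cv2.putText(c,str(x),((x-x0)*k,10),0,.35,(0,0,255),1); cv2.line(c,((x-x0)*k,12),((x-x0)*k,18),(0,0,255),1)
    for y in range((y0//20+1)*20,y1,20): cv2.putText(c,str(y),(0,(y-y0)*k),0,.35,(0,0,255),1); cv2.line(c,(24,(y-y0)*k),(30,(y-y0)*k),(0,0,255),1)
    cv2.imwrite(f"pics/{name}.png",c)
def st():
    s=manip.get_state(); return s
def RT(s=None):
    s=s or st(); w,x,y,z=s["ee_rot"]; return R.from_quat([x,y,z,w])
E
python3 - <<'E'
from h import *
t=cv2.imread("pics/top0.png"); s=cv2.imread("pics/scene0.png")
crop("top",t,200,85,440,225,3,"t1"); crop("top",t,240,200,440,290,4,"t2"); crop("top",t,140,220,220,290,6,"t3")
crop("scene",s,190,130,390,340,3,"s1")
E
```

```text
(no output)
```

View pics/t1.png

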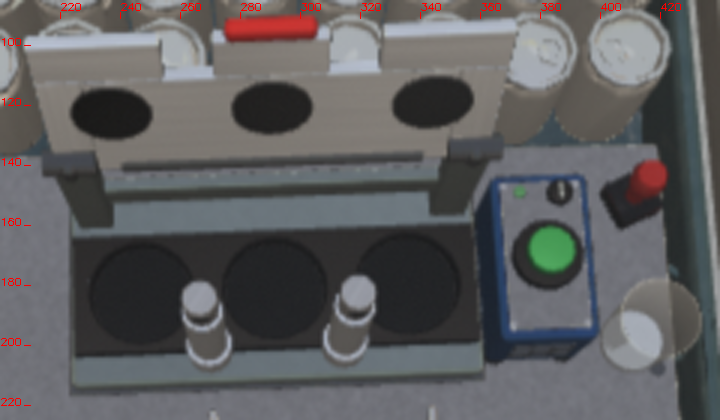

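View pics/t2.png

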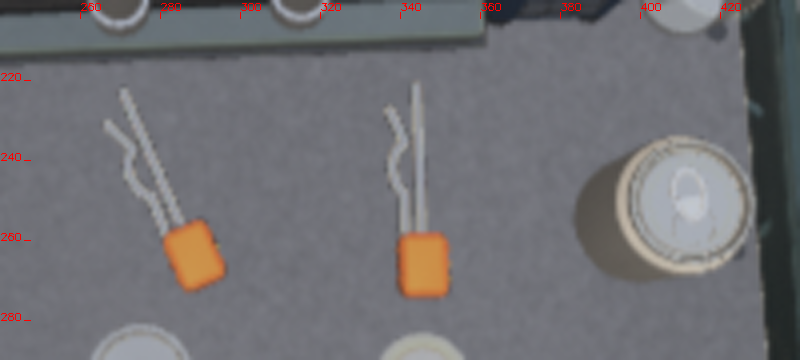

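View pics/t3.png

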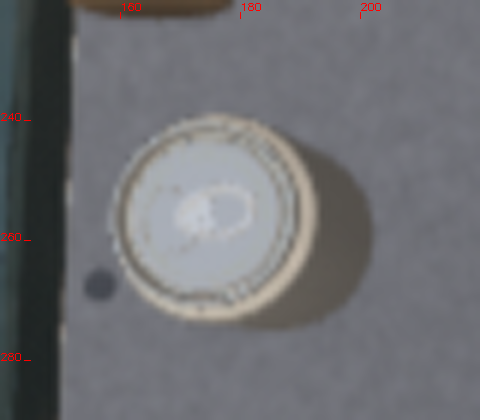

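View pics/s1.png

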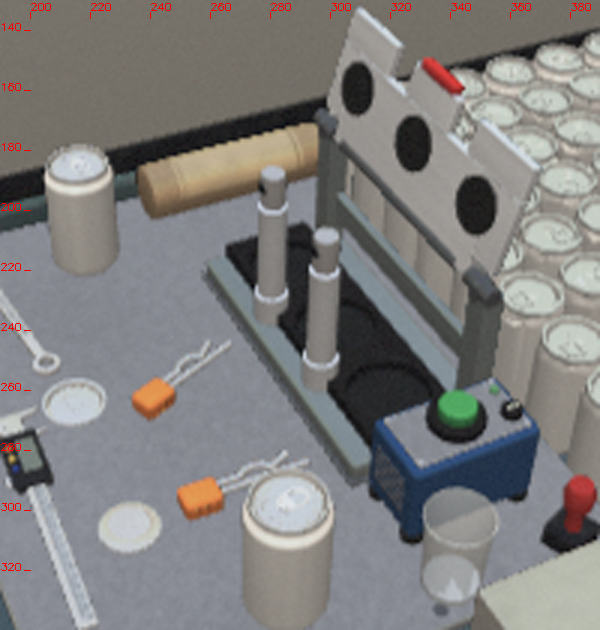

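Run:
```python
from h import *
np.set_printoptions(precision=4,suppress=True)
P=dict(nL=(246.7,182.3,.104),nM=(291.3,181,.104),nR=(336,179.7,.104),pL=(266.3,184.7,.252),pR=(319.3,182.3,.252),
start=(384,168.3,.167),canR=(412.5,250.8,.182),canL=(174.5,256,.182),gL=(288.5,263.8,.08),tL=(270.8,222,.07),gR=(346,266.3,.08),tR=(344,220.5,.07),beakerbase=(411,198,.06),shfrontL=(224,214,.06),shfrontR=(360.5,210,.06))
for k,(u,v,z) in P.items(): print(k,at("top",u,v,z))
S=dict(pL=(280.8,187.8,.252),pR=(299,208,.252),start=(343,264.5,.167),gL=(241,258,.08),gR=(257,290,.08),canL=(216.5,183,.182),canR=(287,294,.182))
S={'pL':(190+272/3,130+175/3,.252),'pR':(190+326/3,130+237/3,.252),'start':(190+459/3,130+404/3,.167),'gL':(190+154/3,130+393/3,.08),'gR':(190+200/3,130+490/3,.08),'canL':(190+78/3,130+162/3,.182),'canR':(190+289/3,130+500/3,.182)}
for k,(u,v,z) in S.items(): print('scene',k,at("scene",u,v,z),tri((u,v),P[k][:2]))
print(tri((190+442/3,130+75/3),(290.3,94.3)))
s=st();print(RT(s).as_matrix())
```

```text
nL [0.5973 0.0961 0.104 ]
nM [0.5982 0.0008 0.104 ]
nR [ 0.5992 -0.0947  0.104 ]
pL [0.5549 0.0471 0.252 ]
pR [ 0.5574 -0.0474  0.252 ]
start [ 0.6047 -0.184   0.167 ]
canR [ 0.4382 -0.2241  0.182 ]
canL [0.4371 0.2252 0.182 ]
gL [0.4244 0.0103 0.08  ]
tL [0.5159 0.0469 0.07  ]
gR [ 0.4168 -0.1108  0.08  ]
tR [ 0.5161 -0.1123  0.07  ]
beakerbase [ 0.5652 -0.2643  0.06  ]
shfrontL [0.5374 0.1504 0.06  ]
shfrontR [ 0.5403 -0.151   0.06  ]
scene pL [0.5546 0.0418 0.252 ] (array([0.5566, 0.0472, 0.2477]), np.float64(0.0012215458326183452))
scene pR [ 0.5575 -0.0518  0.252 ] (array([ 0.5589, -0.0479,  0.2485]), np.float64(0.0013175730835671162))
scene start [ 0.608  -0.1862  0.167 ] (array([ 0.6069, -0.185 ,  0.1656]), np.float64(0.0036333278996912104))
scene gL [0.426  0.0059 0.08  ] (array([0.426 , 0.0099, 0.0761]), np.float64(0.0027792801667317047))
scene gR [ 0.4195 -0.1119  0.08  ] (array([ 0.4182, -0.1113,  0.0796]), np.float64(0.002849440433693157))
scene canL [0.4398 0.2236 0.182 ] (array([0.4386, 0.225 , 0.1813]), np.float64(0.002999562564818995))
scene canR [ 0.4403 -0.2281  0.182 ] (array([ 0.44  , -0.2255,  0.1789]), np.float64(0.0031107547790417494))
(array([0.6866, 0.0017, 0.3386]), np.float64(0.0015602363702541479))
[[ 0.2665  0.9638 -0.0006]
 [ 0.9638 -0.2665 -0.0015]
 [-0.0017 -0.0002 -1.    ]]
```

```bash
cat >> h.py <<'E'
np.set_printoptions(precision=4,suppress=True)
def plan(p,phi=None,tilt=0):
    """print rotvec (tool, /0.08) to reach tool-down at phi deg, then shift in tool axes of the target rotation (/0.4)"""
    s=st(); r=RT(s)
    if phi is not None:
        f=np.radians(phi); Rt=R.from_matrix(np.array([[np.cos(f),np.sin(f),0],[np.sin(f),-np.cos(f),0],[0,0,-1]]))
    else: Rt=r
    rv=(r.inv()*Rt).as_rotvec()/0.08
    d=np.array(p)-s["position"]; sh=Rt.inv().apply(d)/0.4
    m=r.as_matrix()
    print("t %.2f pos %s phi %.2f w %.4f F %s"%(s["clock"],s["position"],np.degrees(np.arctan2(m[1,0],m[0,0])),s["width"],s["contact_force"]))
    print("rot units",rv,"shift units(target frame)",sh,"rows>=",np.linalg.norm(d)/.0417, " shift(current frame)",r.inv().apply(d)/.4)
E
python3 -c "
from h import *
plan([.438,.225,.25],138.5)"
```

```text
t 0.10 pos [0.1531 0.5538 0.2495] phi 74.54 w 0.0851 F [ 0.0672 -0.1975 -1.0624]
rot units [ -0.0137   0.0172 -13.9535] shift units(target frame) [-1.0781 -0.1437 -0.0012] rows>= 10.432858499710987  shift(current frame) [-0.6024  0.9056 -0.0004]
```

Request:
send_rows:
  delta_pos:
    - [0,0,0]
    - [0,0,0]
    - [0,0,0]
    - [0,0,0]
    - [0,0,0]
  angular:
    - [0,0,-1]
    - [0,0,-1]
    - [0,0,-1]
    - [0,0,-1]
    - [0,0,-1]
  hand: 85
  squeeze: 60

```text
clock: 0.52
position: [0.1531, 0.5539, 0.2498]
ee_rot: [0.0, 0.658, 0.753, -0.001]
contact_force: [-0.4, -0.3, -1.0]
width: 0.0846
```

Request:
send_rows:
  delta_pos:
    - [0,0,0]
    - [0,0,0]
    - [0,0,0]
    - [0,0,0]
    - [0,0,0]
  angular:
    - [0,0,-1]
    - [0,0,-1]
    - [0,0,-1]
    - [0,0,-1]
    - [0,0,-1]

```text
clock: 0.93
position: [0.1531, 0.5539, 0.2498]
ee_rot: [0.0, 0.495, 0.869, -0.001]
contact_force: [-0.0, 0.0, 0.6]
width: 0.0849
```

Request:
send_rows:
  delta_pos:
    - [0,0,0]
    - [0,0,0]
    - [0,0,0]
    - [0,0,0]
  angular:
    - [0,0,-1]
    - [0,0,-1]
    - [0,0,-1]
    - [0,0,-0.95]

```text
clock: 1.27
position: [0.1532, 0.5539, 0.2498]
ee_rot: [-0.0, 0.353, 0.936, -0.001]
contact_force: [-0.1, -0.5, 0.4]
width: 0.0849
```

```bash
python3 -c "
from h import *
plan([.438,.225,.25],138.5)"
```

```text
t 1.27 pos [0.1532 0.5539 0.2498] phi 138.71 w 0.0849 F [-0.1423 -0.5075  0.4036]
rot units [-0.0127  0.0047  0.0449] shift units(target frame) [-1.0782 -0.144  -0.0005] rows>= 10.434042604099702  shift(current frame) [-1.0776 -0.1479  0.    ]
```

Request:
send_rows:
  delta_pos:
    - [-0.09,-0.0123,0]
    - [-0.09,-0.0123,0]
    - [-0.09,-0.0123,0]
    - [-0.09,-0.0123,0]
    - [-0.09,-0.0123,0]
  angular:
    - [0,0,0]
    - [0,0,0]
    - [0,0,0]
    - [0,0,0]
    - [0,0,0]

```text
clock: 1.68
position: [0.2722, 0.415, 0.2499]
ee_rot: [-0.0, 0.354, 0.935, -0.0]
contact_force: [0.0, 0.6, 0.8]
width: 0.0856
```

Request:
send_rows:
  delta_pos:
    - [-0.09,-0.0123,0]
    - [-0.09,-0.0123,0]
    - [-0.09,-0.0123,0]
    - [-0.09,-0.0123,0]
    - [-0.09,-0.0123,0]
  angular:
    - [0,0,0]
    - [0,0,0]
    - [0,0,0]
    - [0,0,0]
    - [0,0,0]

```text
clock: 2.1
position: [0.3908, 0.2771, 0.2501]
ee_rot: [-0.0, 0.354, 0.935, -0.0]
contact_force: [0.3, 0.2, -0.1]
width: 0.0847
```

Request:
send_rows:
  delta_pos:
    - [-0.09,-0.0123,0]
    - [-0.0876,-0.0127,0]
    - [0,0,0]
  angular:
    - [0,0,0]
    - [0,0,0]
    - [0,0,0]

```text
clock: 2.35
position: [0.4408, 0.2197, 0.2499]
ee_rot: [0.002, 0.357, 0.934, -0.001]
contact_force: [-0.5, 1.0, -0.3]
width: 0.0852
```

```bash
python3 -c "
from h import *
plan([.438,.225,.25],138.5)
s=manip.get_image('scene');t=manip.get_image('top')
crop('scene',s,160,100,280,230,5,'s2');crop('top',t,120,190,260,310,5,'t4')
print(proj('top',st()['position']),proj('scene',st()['position']))"
```

```text
t 2.35 pos [0.4408 0.2197 0.2499] phi 138.17 w 0.0852 F [-0.5273  1.0443 -0.3477]
rot units [-0.0091  0.0529 -0.0728] shift units(target frame) [ 0.0141  0.0054 -0.0002] rows>= 0.14485584444525268  shift(current frame) [ 0.0141  0.0053 -0.0002]
[165.5942 252.9266] [213.1556 163.9175]
```

View pics/s2.png

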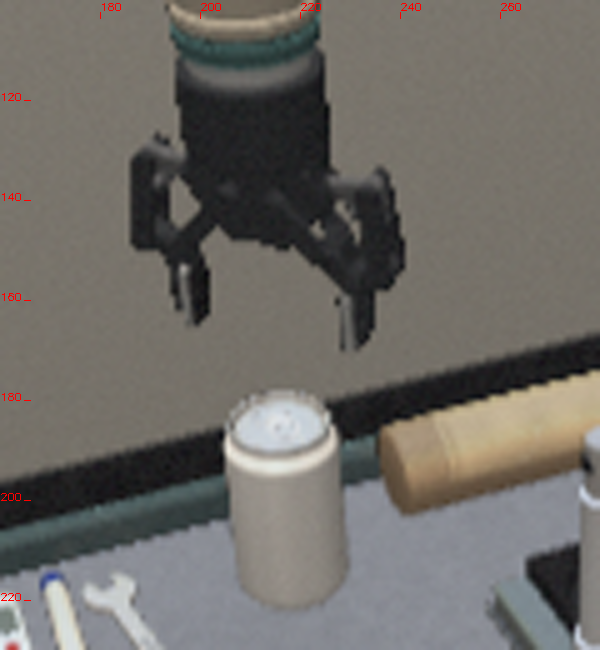

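View pics/t4.png

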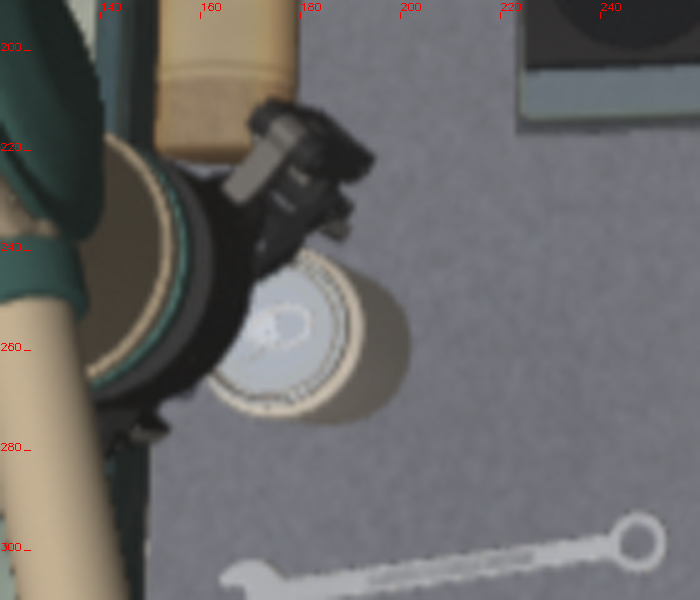

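Request:
send_rows:
  delta_pos:
    - [0.005,0.002,0]
    - [0,0,0]
    - [0,0,0]
  angular:
    - [0,0,0]
    - [0,0,0]
    - [0,0,0]

```text
clock: 2.7
position: [0.4348, 0.2272, 0.2503]
ee_rot: [-0.0, 0.353, 0.935, 0.0]
contact_force: [-0.5, -0.3, -0.2]
width: 0.085
```

```bash
python3 -c "
from h import *
plan([.438,.225,.147],138.5)"
```

```text
t 2.70 pos [0.4348 0.2272 0.2503] phi 138.61 w 0.0850 F [-0.518  -0.3317 -0.2122]
rot units [-0.0003 -0.0062  0.023 ] shift units(target frame) [-0.0095  0.0012  0.2582] rows>= 2.47818748074627  shift(current frame) [-0.0097  0.0012  0.2582]
```

Request:
send_rows:
  delta_pos:
    - [-0.0095,0.001,0]
    - [0,0,0.06]
    - [0,0,0.06]
    - [0,0,0.06]
    - [0,0,0]
  angular:
    - [0,0,0]
    - [0,0,0]
    - [0,0,0]
    - [0,0,0]
    - [0,0,0]

```text
clock: 3.12
position: [0.4357, 0.2233, 0.1744]
ee_rot: [-0.003, 0.354, 0.935, -0.003]
contact_force: [-1.2, -0.2, 0.8]
width: 0.0852
```

Request:
send_rows:
  delta_pos:
    - [0,0,0.05]
    - [0,0,0.028]
    - [0,0,0]
  angular:
    - [0,0,0]
    - [0,0,0]
    - [0,0,0]

```text
clock: 3.37
position: [0.4378, 0.2239, 0.1461]
ee_rot: [-0.001, 0.354, 0.935, -0.001]
contact_force: [-0.6, 0.3, -0.8]
width: 0.0851
```

Request:
send_rows:
  delta_pos:
    - [0,0,0]
    - [0,0,0]
    - [0,0,0]
    - [0,0,0]
    - [0,0,0]
  angular:
    - [0,0,0]
    - [0,0,0]
    - [0,0,0]
    - [0,0,0]
    - [0,0,0]
  hand: 55
  squeeze: 60

```text
clock: 3.78
position: [0.4394, 0.2247, 0.1487]
ee_rot: [0.001, 0.354, 0.935, 0.001]
contact_force: [-3.1, 1.9, 6.6]
width: 0.0654
```

```bash
python3 -c "
from h import *
plan([.438,.225,.207],138.5)"
```

```text
t 3.78 pos [0.4394 0.2247 0.1487] phi 138.48 w 0.0654 F [-3.0705  1.9021  6.5734]
rot units [ 0.0342  0.0033 -0.005 ] shift units(target frame) [ 0.0031 -0.0017 -0.1457] rows>= 1.3982682365249357  shift(current frame) [ 0.0031 -0.0013 -0.1457]
```

Request:
send_rows:
  delta_pos:
    - [0,0,-0.03]
    - [0,0,-0.05]
    - [0,0,-0.05]
    - [0,0,-0.05]
    - [0,0,0]
  angular:
    - [0,0,0]
    - [0,0,0]
    - [0,0,0]
    - [0,0,0]
    - [0,0,0]
  squeeze: 80

```text
clock: 4.2
position: [0.4414, 0.2245, 0.2228]
ee_rot: [0.003, 0.354, 0.935, 0.002]
contact_force: [1.3, 0.4, -3.8]
width: 0.0649
```

```bash
python3 -c "
from h import *
plan([.5978,.0958,.22],138.9)
s=manip.get_image('scene');
crop('scene',s,160,100,280,230,5,'s3')"
```

```text
t 4.20 pos [0.4414 0.2245 0.2228] phi 138.49 w 0.0649 F [ 1.3476  0.4161 -3.8375]
rot units [ 0.0873  0.058  -0.0889] shift units(target frame) [-0.5062  0.0147  0.007 ] rows>= 4.857845908024897  shift(current frame) [-0.506   0.0182  0.0094]
```

View pics/s3.png

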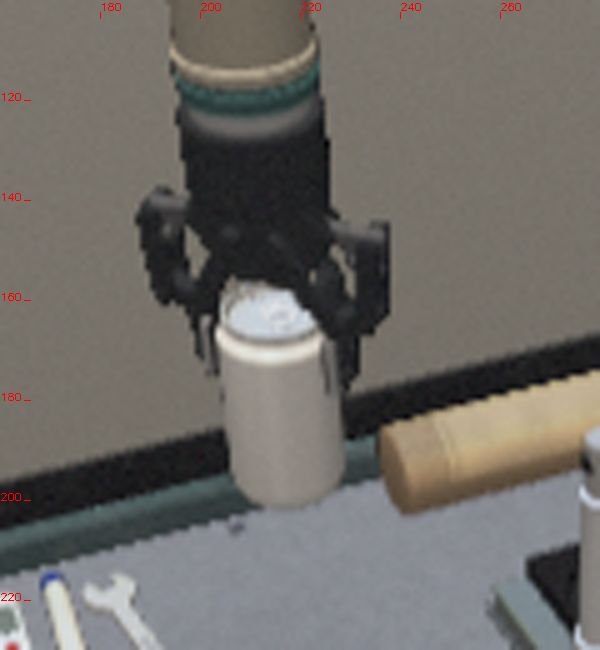

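Request:
send_rows:
  delta_pos:
    - [-0.03,0,0]
    - [-0.05,0.003,0]
    - [-0.06,0.003,0]
    - [-0.06,0.003,0]
    - [-0.06,0.003,0]
  angular:
    - [0,0,0]
    - [0,0,0]
    - [0,0,0]
    - [0,0,0]
    - [0,0,0]

```text
clock: 4.67
position: [0.5202, 0.1569, 0.2169]
ee_rot: [-0.001, 0.354, 0.935, -0.001]
contact_force: [-0.3, 0.8, -3.7]
width: 0.0648
```

Request:
send_rows:
  delta_pos:
    - [-0.06,0.003,0]
    - [-0.06,0.002,0]
    - [-0.06,0,0]
    - [-0.04,0,0]
    - [-0.025,0,0]
  angular:
    - [0,0,0]
    - [0,0,0]
    - [0,0,0]
    - [0,0,0]
    - [0,0,-0.09]

```text
clock: 5.08
position: [0.5957, 0.093, 0.217]
ee_rot: [-0.001, 0.352, 0.936, -0.001]
contact_force: [-0.8, -0.3, -3.4]
width: 0.0649
```

Request:
send_rows:
  delta_pos:
    - [0,0,0]
    - [0,0,0]
    - [0,0,0]
  angular:
    - [0,0,0]
    - [0,0,0]
    - [0,0,0]

```text
clock: 5.33
position: [0.5934, 0.0959, 0.2187]
ee_rot: [-0.001, 0.351, 0.936, 0.0]
contact_force: [0.7, 1.2, -2.7]
width: 0.0651
```

```bash
python3 -c "
from h import *
plan([.5978,.0955,.22],138.9)
s=manip.get_image('scene');t=manip.get_image('top')
crop('scene',s,220,100,350,240,5,'s4');crop('top',t,190,110,330,230,5,'t5')
b=st()['position']+[0,0,-.087]
for r in range(3): 
  b=st()['position']+np.array([0,0,-.087]);print(b,proj('scene',b),proj('top',b))
"
```

```text
t 5.33 pos [0.5934 0.0959 0.2187] phi 138.93 w 0.0651 F [ 0.6665  1.2022 -2.7087]
rot units [-0.0095 -0.0256  0.0058] shift units(target frame) [-0.0088  0.0065 -0.0034] rows>= 0.11010167688111908  shift(current frame) [-0.0088  0.0065 -0.0034]
[0.5936 0.096  0.1322] [284.3394 209.3082] [245.4249 180.7308]
[0.5936 0.096  0.1322] [284.3394 209.3082] [245.4249 180.7308]
[0.5936 0.096  0.1322] [284.3394 209.3082] [245.4249 180.7308]
```

View pics/s4.png

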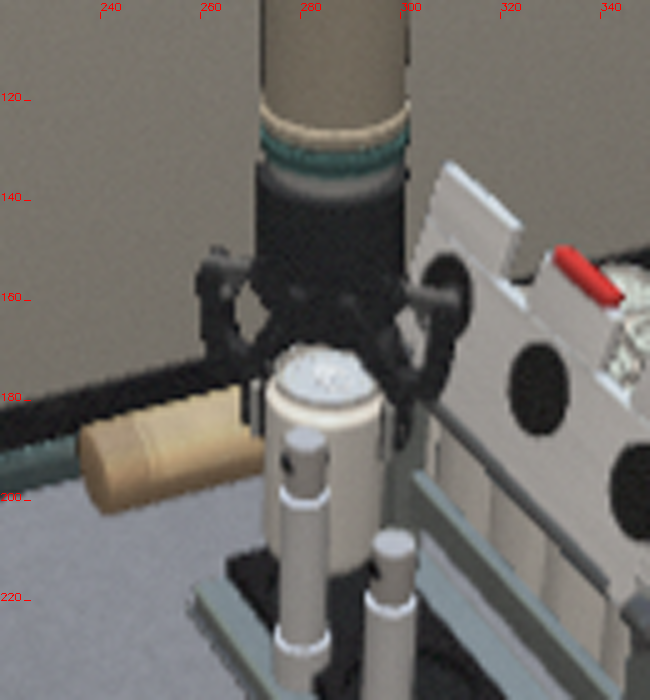

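View pics/t5.png

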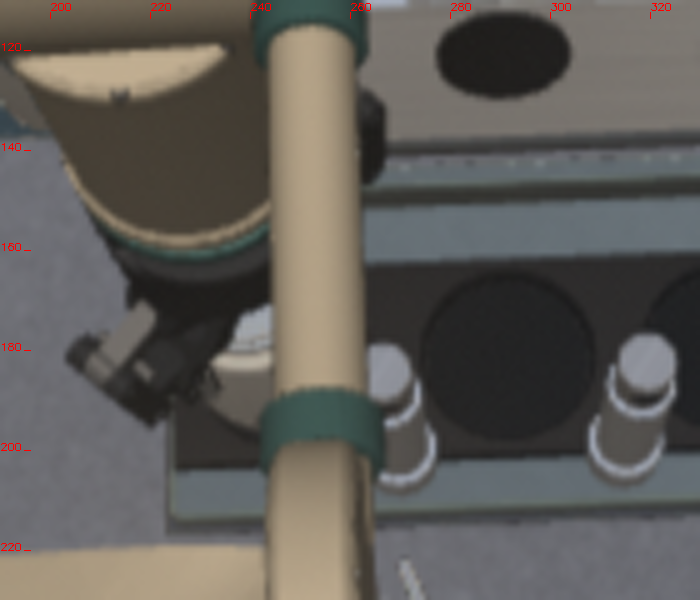

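```bash
python3 -c "
from h import *
p=st()['position'];print(proj('scene',p+[0,0,.0345]),proj('scene',p-[0,0,.0875]))
# nest rim left circle in scene
for y in (.0955,-.0945,.0007):
  print(proj('scene',[.598,y,.104]))
plan([.5978,.0955,.22])
"
```

```text
[285.1819 173.2808] [284.3361 209.4473]
[285.6244 216.7364]
[318.1658 259.7132]
[300.9537 236.9816]
t 5.43 pos [0.5936 0.096  0.2192] phi 138.96 w 0.0647 F [ 0.1649  0.9739 -3.299 ]
rot units [0. 0. 0.] shift units(target frame) [-0.0088  0.0059 -0.0021] rows>= 0.1032883801457581  shift(current frame) [-0.0088  0.0059 -0.0021]
```

```bash
python3 -c "
from h import *
s=cv2.imread('pics/scene0.png'); crop('scene',s,255,195,355,295,8,'s5')
t=cv2.imread('pics/top0.png'); 
s=cv2.imread('pics/s5.png')
"
```

```text
(no output)
```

View pics/s5.png

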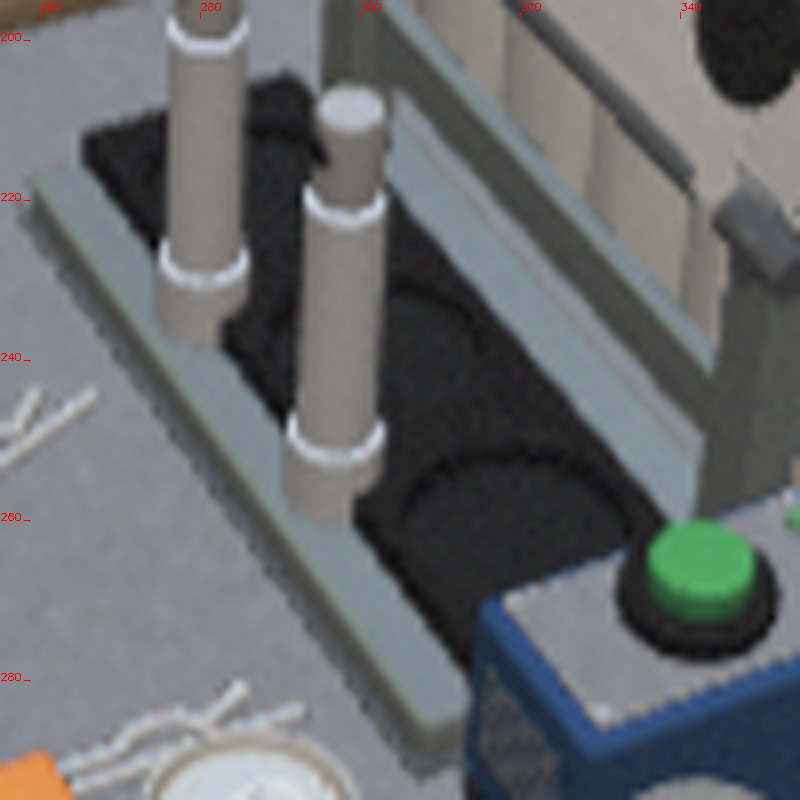

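```bash
cat >> h.py <<'E'
def S(p,o=(.5982,.0005),yaw=.012):
    c,s=np.cos(yaw),np.sin(yaw); return np.array([o[0]+c*p[0]-s*p[1],o[1]+s*p[0]+c*p[1],.06+p[2]])
def overlay(n,img,x0,y0,x1,y1,k,name,o=(.5982,.0005),yaw=.012):
    c=cv2.resize(img[y0:y1,x0:x1],None,fx=k,fy=k,interpolation=cv2.INTER_CUBIC)
    def circ(cx,cy,z,r,col):
        pts=[(proj(n,S((cx+r*np.cos(a),cy+r*np.sin(a),z),o,yaw))-[x0,y0]+.5)*k for a in np.linspace(0,6.283,60)]
        cv2.polylines(c,[np.int32(pts)],True,col,1)
    for y in(95,0,-95): circ(0,y/1e3,.044,.036,(0,255,255))
    for y in(47.5,-47.5): circ(-.042,y/1e3,.192,.011,(0,255,0)); circ(-.042,y/1e3,.16,.013,(0,255,0))
    cv2.imwrite(f"pics/{name}.png",c)
E
python3 -c "
from h import *
s=cv2.imread('pics/scene0.png');t=cv2.imread('pics/top0.png')
overlay('scene',s,255,180,355,280,7,'o1');overlay('top',t,220,150,370,225,5,'o2')
"
```

```text
(no output)
```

View pics/o1.png

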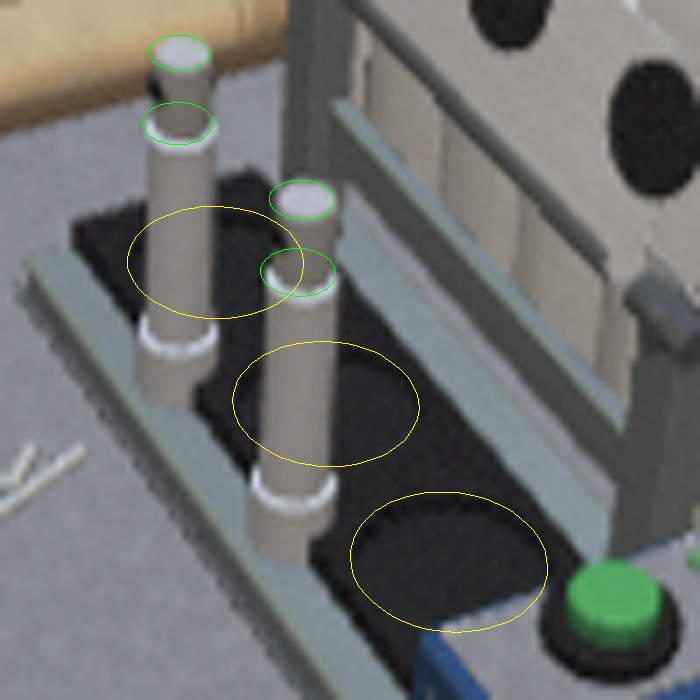

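View pics/o2.png

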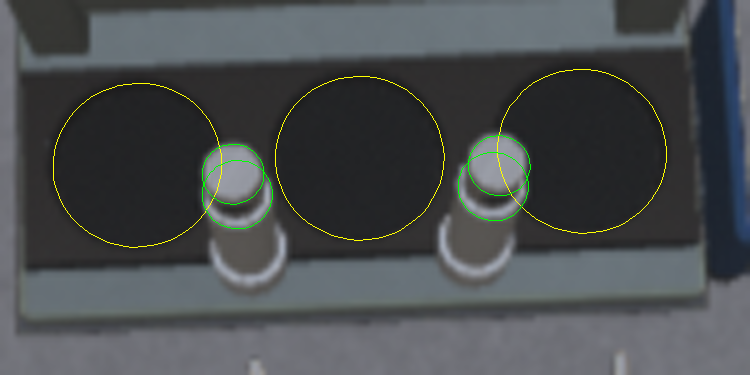

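```bash
python3 -c "
from h import *
plan([.5971,.0955,.194])
"
```

```text
t 5.43 pos [0.5936 0.096  0.2192] phi 138.96 w 0.0647 F [ 0.1649  0.9739 -3.299 ]
rot units [0. 0. 0.] shift units(target frame) [-0.0075  0.0047  0.0629] rows>= 0.6097949522796803  shift(current frame) [-0.0075  0.0047  0.0629]
```

Request:
send_rows:
  delta_pos:
    - [-0.0075,0.005,0.02]
    - [0,0,0.02]
    - [0,0,0.015]
    - [0,0,0]
    - [0,0,0]
  angular:
    - [0,0,0]
    - [0,0,0]
    - [0,0,0]
    - [0,0,0]
    - [0,0,0]

```text
clock: 5.85
position: [0.5966, 0.0948, 0.1957]
ee_rot: [-0.002, 0.351, 0.936, -0.001]
contact_force: [-3.4, -0.6, -4.1]
width: 0.0648
```

```bash
python3 -c "
from h import *
plan([.5971,.0955,.194])
s=manip.get_image('scene')
overlay('scene',s,240,160,340,260,7,'o3');
"
```

```text
t 5.85 pos [0.5966 0.0948 0.1957] phi 138.90 w 0.0648 F [-3.4354 -0.6176 -4.0845]
rot units [0. 0. 0.] shift units(target frame) [0.0001 0.0022 0.0043] rows>= 0.04643803683251006  shift(current frame) [0.0001 0.0022 0.0043]
```

View pics/o3.png

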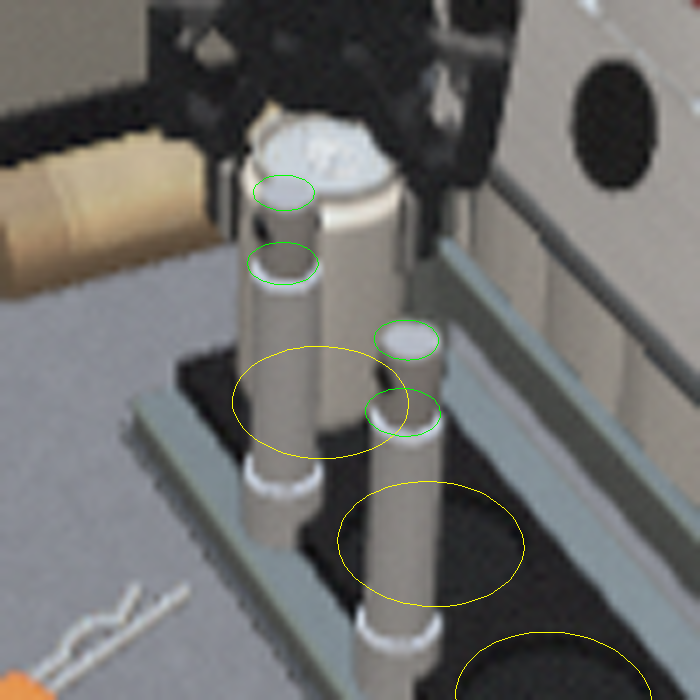

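Request:
send_rows:
  delta_pos:
    - [0,0.002,0.008]
    - [0,0,0.008]
    - [0,0,0]
  angular:
    - [0,0,0]
    - [0,0,0]
    - [0,0,0]

```text
clock: 6.15
position: [0.5959, 0.095, 0.1913]
ee_rot: [-0.002, 0.352, 0.936, -0.001]
contact_force: [-9.7, -1.3, 1.7]
width: 0.0648
```

Request:
send_rows:
  delta_pos:
    - [0,0,0.008]
    - [0,0,0.008]
    - [0,0,0]
  angular:
    - [0,0,0]
    - [0,0,0]
    - [0,0,0]

```text
clock: 6.4
position: [0.5953, 0.0938, 0.1868]
ee_rot: [-0.002, 0.352, 0.936, -0.002]
contact_force: [-17.0, -4.9, 11.6]
width: 0.0645
```

Request:
send_rows:
  delta_pos:
    - [0,0,-0.012]
    - [0,0,-0.012]
    - [0,0,0]
    - [0,0,0]
  angular:
    - [0,0,0]
    - [0,0,0]
    - [0,0,0]
    - [0,0,0]

```text
clock: 6.73
position: [0.5969, 0.095, 0.195]
ee_rot: [-0.001, 0.351, 0.936, -0.001]
contact_force: [-9.1, -0.3, 2.0]
width: 0.0647
```

Request:
send_rows:
  delta_pos:
    - [0,0,0]
    - [0,0,0]
    - [0,0,0]
    - [0,0,0]
    - [0,0,0]
  angular:
    - [0,0,0.9]
    - [0,0,0.9]
    - [0,0,0.9]
    - [0,0,0.9]
    - [0,0,0.9]

```text
clock: 7.15
position: [0.6001, 0.0952, 0.1945]
ee_rot: [0.001, 0.515, 0.857, 0.001]
contact_force: [0.9, -0.7, -3.5]
width: 0.0648
```

```bash
python3 -c "
from h import *
plan([.5971,.0955,.195])
s=manip.get_image('scene');crop('scene',s,240,120,340,260,5,'s6')
"
```

```text
t 7.15 pos [0.6001 0.0952 0.1945] phi 118.07 w 0.0648 F [ 0.9259 -0.6512 -3.4558]
rot units [0. 0. 0.] shift units(target frame) [ 0.0042 -0.0062 -0.0013] rows>= 0.07249745815058284  shift(current frame) [ 0.0042 -0.0062 -0.0013]
```

View pics/s6.png

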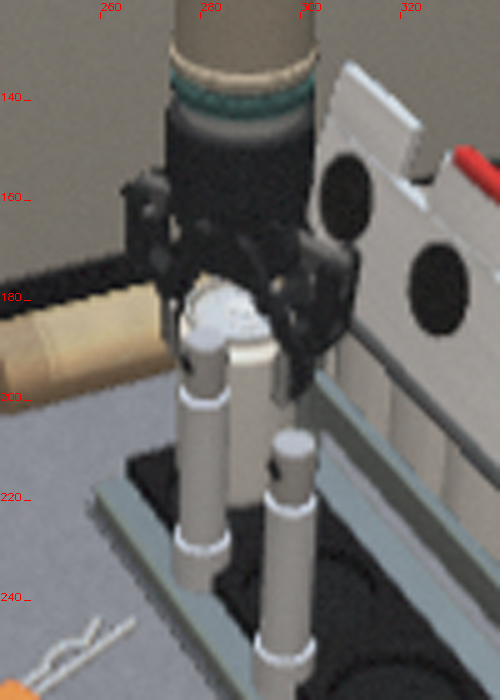

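Request:
send_rows:
  delta_pos:
    - [0.004,-0.006,0]
    - [0,0,0]
    - [0,0,0.006]
    - [0,0,0.006]
    - [0,0,0]
  angular:
    - [0,0,0]
    - [0,0,0]
    - [0,0,0]
    - [0,0,0]
    - [0,0,0]

```text
clock: 7.62
position: [0.5958, 0.0954, 0.1885]
ee_rot: [-0.0, 0.513, 0.859, -0.0]
contact_force: [-0.3, -0.4, -3.1]
width: 0.0648
```

Request:
send_rows:
  delta_pos:
    - [0,0,0.006]
    - [0,0,0.006]
    - [0,0,0]
  angular:
    - [0,0,0]
    - [0,0,0]
    - [0,0,0]

```text
clock: 7.87
position: [0.5957, 0.0954, 0.1836]
ee_rot: [-0.0, 0.513, 0.858, -0.0]
contact_force: [0.2, 0.6, -3.9]
width: 0.0643
```

In freely. Continue to the floor.

Request:
send_rows:
  delta_pos:
    - [0,0,0.006]
    - [0,0,0.005]
    - [0,0,0]
  angular:
    - [0,0,0]
    - [0,0,0]
    - [0,0,0]

```text
clock: 8.12
position: [0.5961, 0.0956, 0.1809]
ee_rot: [0.0, 0.513, 0.858, 0.0]
contact_force: [-1.1, 0.6, 2.1]
width: 0.0647
```

Request:
send_rows:
  delta_pos:
    - [0,0,0]
    - [0,0,0]
    - [0,0,0]
    - [0,0,0]
    - [0,0,0]
  angular:
    - [0,0,0]
    - [0,0,0]
    - [0,0,0]
    - [0,0,0]
    - [0,0,0]
  hand: 75

```text
clock: 8.53
position: [0.596, 0.0955, 0.1799]
ee_rot: [0.0, 0.513, 0.858, 0.0]
contact_force: [-0.1, -0.8, 0.2]
width: 0.0748
```

Request:
send_rows:
  delta_pos:
    - [0,0,-0.03]
    - [0,0,-0.05]
    - [0,0,-0.08]
    - [0,0,-0.08]
    - [0,0,0]
  angular:
    - [0,0,0]
    - [0,0,0]
    - [0,0,0]
    - [0,0,0]
    - [0,0,0]

```text
clock: 8.95
position: [0.5992, 0.0957, 0.2829]
ee_rot: [0.005, 0.513, 0.858, 0.004]
contact_force: [0.6, -0.2, 1.3]
width: 0.0752
```

```bash
python3 -c "
from h import *
s=manip.get_image('scene');crop('scene',s,190,90,390,340,3,'s7')
plan([.4385,-.225,.25],62.5)
"
```

```text
t 9.00 pos [0.598  0.0956 0.2801] phi 118.27 w 0.0750 F [-0.1473  0.1946 -1.0621]
rot units [ 0.1133 -0.0061 12.167 ] shift units(target frame) [-0.8952  0.0163  0.0752] rows>= 8.618498050528169  shift(current frame) [-0.5168 -0.7315  0.0713]
```

View pics/s7.png

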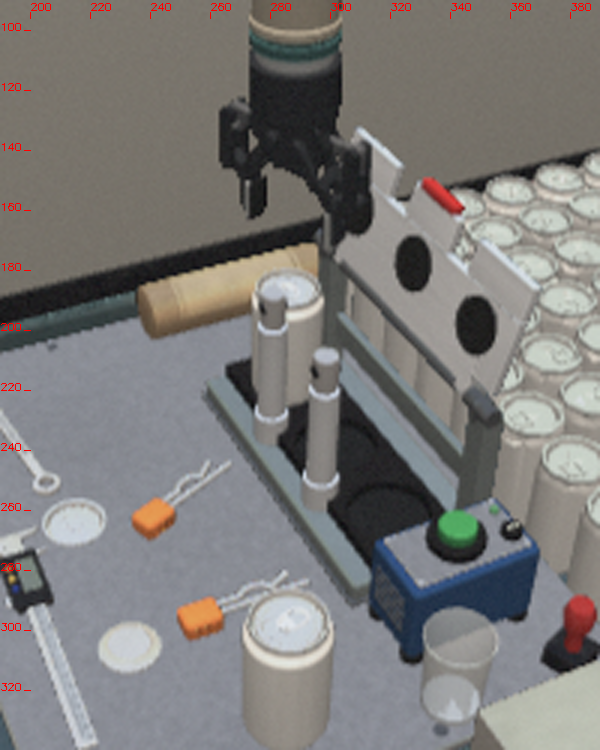

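Request:
send_rows:
  delta_pos:
    - [0,0,-0.03]
    - [0,0,-0.03]
    - [0,0,-0.015]
    - [0,0,0]
    - [0,0,0]
  angular:
    - [0.1,0,1]
    - [0,0,1]
    - [0,0,1]
    - [0,0,1]
    - [0,0,1]
  hand: 85

```text
clock: 9.42
position: [0.5959, 0.0956, 0.3053]
ee_rot: [-0.002, 0.675, 0.738, -0.004]
contact_force: [-0.5, -0.3, -0.4]
width: 0.085
```

Request:
send_rows:
  delta_pos:
    - [0,0,0]
    - [0,0,0]
    - [0,0,0]
    - [0,0,0]
    - [0,0,0]
  angular:
    - [0,0,1.0]
    - [0,0,1]
    - [0,0,1]
    - [0,0,1]
    - [0,0,1]

```text
clock: 9.83
position: [0.5956, 0.0955, 0.3045]
ee_rot: [-0.001, 0.808, 0.589, -0.005]
contact_force: [-0.2, 0.1, -0.7]
width: 0.0848
```

Request:
send_rows:
  delta_pos:
    - [0,0,0]
    - [0,0,0]
    - [0,0,0]
  angular:
    - [0,0,1.0]
    - [0,0,0.95]
    - [0,0,0]

```text
clock: 10.08
position: [0.5956, 0.0955, 0.3046]
ee_rot: [-0.001, 0.851, 0.526, -0.005]
contact_force: [0.2, 0.9, 1.3]
width: 0.0852
```

```bash
python3 -c "
from h import *
plan([.4385,-.225,.25],63.3)
"
```

```text
t 10.08 pos [0.5956 0.0955 0.3046] phi 63.43 w 0.0852 F [0.1577 0.8952 1.2871]
rot units [-0.0841  0.0907  0.0272] shift units(target frame) [-0.8924  0.0092  0.1366] rows>= 8.660225767744228  shift(current frame) [-0.8914  0.0082  0.143 ]
```

Request:
send_rows:
  delta_pos:
    - [-0.09,0.001,0]
    - [-0.09,0.001,0]
    - [-0.09,0.001,0]
    - [-0.09,0.001,0]
    - [-0.09,0.001,0]
  angular:
    - [-0.08,0.09,0.03]
    - [0,0,0]
    - [0,0,0]
    - [0,0,0]
    - [0,0,0]

```text
clock: 10.5
position: [0.5159, -0.0673, 0.3052]
ee_rot: [0.0, 0.85, 0.526, 0.0]
contact_force: [0.7, -0.4, 0.9]
width: 0.0851
```

Request:
send_rows:
  delta_pos:
    - [-0.09,0.001,0.02]
    - [-0.09,0.001,0.03]
    - [-0.09,0.001,0.04]
    - [-0.09,0.001,0.04]
    - [-0.085,0,0]
  angular:
    - [0,0,0]
    - [0,0,0]
    - [0,0,0]
    - [0,0,0]
    - [0,0,0]

```text
clock: 10.92
position: [0.4359, -0.2263, 0.2503]
ee_rot: [-0.003, 0.85, 0.526, -0.001]
contact_force: [-0.0, 0.9, -0.0]
width: 0.085
```

Request:
send_rows:
  delta_pos:
    - [0,0,0]
    - [0,0,0]
    - [0,0,0]
    - [0,0,0]
  angular:
    - [0,0,0]
    - [0,0,0]
    - [0,0,0]
    - [0,0,0]

```text
clock: 11.25
position: [0.4394, -0.2251, 0.2539]
ee_rot: [0.0, 0.851, 0.526, 0.001]
contact_force: [-0.3, 0.7, 0.4]
width: 0.0845
```

```bash
python3 -c "
from h import *
plan([.4385,-.225,.147],63.3)
s=manip.get_image('scene');crop('scene',s,220,200,340,350,4,'s8')
s=manip.get_image('top');crop('top',s,320,170,470,310,4,'t8')
"
```

```text
t 11.25 pos [ 0.4394 -0.2251  0.2539] phi 63.46 w 0.0845 F [-0.2916  0.669   0.362 ]
rot units [ 0.0212 -0.0204  0.0347] shift units(target frame) [-0.0007 -0.0022  0.2673] rows>= 2.563696349502912  shift(current frame) [-0.0012 -0.0026  0.2673]
```

View pics/s8.png

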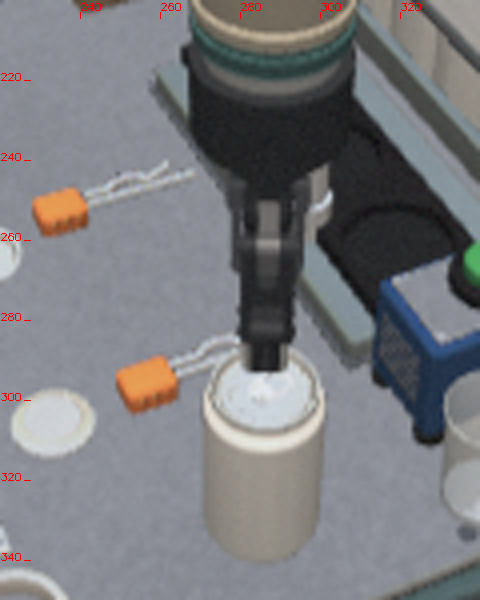

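View pics/t8.png

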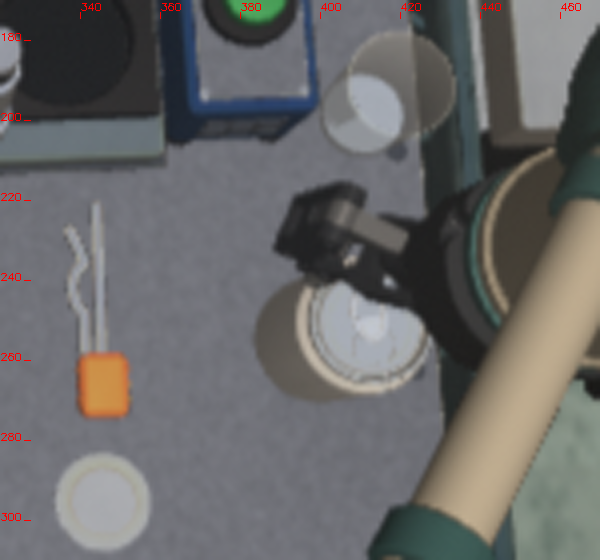

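Request:
send_rows:
  delta_pos:
    - [-0.001,-0.002,0.05]
    - [0,0,0.06]
    - [0,0,0.06]
    - [0,0,0.05]
    - [0,0,0.047]
  angular:
    - [0,0,0]
    - [0,0,0]
    - [0,0,0]
    - [0,0,0]
    - [0,0,0]

```text
clock: 11.77
position: [0.4386, -0.2248, 0.1461]
ee_rot: [0.0, 0.85, 0.526, 0.001]
contact_force: [0.5, -1.2, 0.7]
width: 0.085
```

Request:
send_rows:
  delta_pos:
    - [0,0,0]
    - [0,0,0]
    - [0,0,0]
    - [0,0,0]
    - [0,0,0]
  angular:
    - [0,0,0]
    - [0,0,0]
    - [0,0,0]
    - [0,0,0]
    - [0,0,0]
  hand: 55
  squeeze: 80

```text
clock: 12.18
position: [0.4387, -0.2262, 0.1479]
ee_rot: [0.001, 0.851, 0.525, 0.001]
contact_force: [-0.2, -0.3, -2.1]
width: 0.0649
```

Request:
send_rows:
  delta_pos:
    - [0,0,-0.03]
    - [0,0,-0.05]
    - [0,0,-0.05]
    - [0,0,-0.05]
    - [0,0,0]
  angular:
    - [0,0,0]
    - [0,0,0]
    - [0,0,0]
    - [0,0,0]
    - [0,0,0]

```text
clock: 12.6
position: [0.4403, -0.2277, 0.2234]
ee_rot: [0.005, 0.851, 0.525, 0.003]
contact_force: [0.8, -1.4, -2.8]
width: 0.0652
```

```bash
python3 -c "
from h import *
plan([.5993,-.0945,.22],63.3)
s=manip.get_image('scene');crop('scene',s,220,200,340,350,4,'s9')
"
```

```text
t 12.60 pos [ 0.4403 -0.2277  0.2234] phi 63.36 w 0.0652 F [ 0.7566 -1.3571 -2.7885]
rot units [0.1347 0.0069 0.0127] shift units(target frame) [0.4761 0.2055 0.0084] rows>= 4.974817878923594  shift(current frame) [0.4759 0.2059 0.0103]
```

View pics/s9.png

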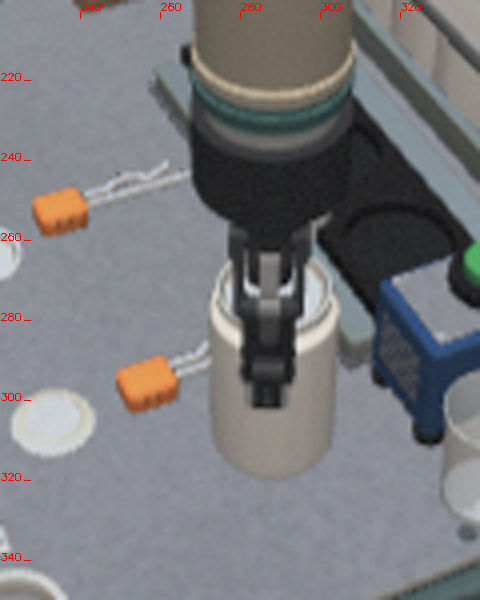

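Request:
send_rows:
  delta_pos:
    - [0,0,-0.06]
    - [0.02,0.009,-0.06]
    - [0.055,0.024,0]
    - [0.055,0.024,0]
    - [0.055,0.024,0]
  angular:
    - [0.06,0,0]
    - [0,0,0]
    - [0,0,0]
    - [0,0,0]
    - [0,0,0]

```text
clock: 13.07
position: [0.5002, -0.1739, 0.266]
ee_rot: [-0.002, 0.851, 0.525, -0.001]
contact_force: [0.2, -1.1, -2.9]
width: 0.0645
```

Request:
send_rows:
  delta_pos:
    - [0.055,0.024,0]
    - [0.055,0.024,0]
    - [0.055,0.024,0]
    - [0.055,0.024,0]
    - [0.04,0.017,0]
  angular:
    - [0,0,0]
    - [0,0,0]
    - [0,0,0]
    - [0,0,0]
    - [0,0,0]

```text
clock: 13.48
position: [0.5881, -0.1002, 0.2649]
ee_rot: [-0.003, 0.851, 0.526, -0.001]
contact_force: [0.5, -0.2, -2.1]
width: 0.0648
```

Request:
send_rows:
  delta_pos:
    - [0.03,0.012,0]
    - [0,0,0]
    - [0,0,0]
    - [0,0,0]
  angular:
    - [0,0,0]
    - [0,0,0]
    - [0,0,0]
    - [0,0,0]

```text
clock: 13.82
position: [0.596, -0.0939, 0.2665]
ee_rot: [-0.002, 0.851, 0.525, -0.001]
contact_force: [-0.7, 0.9, -3.0]
width: 0.0647
```

```bash
python3 -c "
from h import *
plan([.5993,-.0945,.2],63.3)
s=manip.get_image('scene');overlay('scene',s,260,150,380,280,5,'s10')
p=st()['position'];print(proj('scene',p+[0,0,.0345]),proj('scene',p-[0,0,.0875]))
"
```

```text
t 13.82 pos [ 0.596  -0.0939  0.2665] phi 63.33 w 0.0647 F [-0.7011  0.9302 -2.9784]
rot units [-0.0582  0.0055  0.0071] shift units(target frame) [0.0024 0.0081 0.1663] rows>= 1.5971212989699117  shift(current frame) [0.0025 0.0089 0.1662]
[323.0888 198.1425] [319.3977 237.9743]
```

View pics/s10.png

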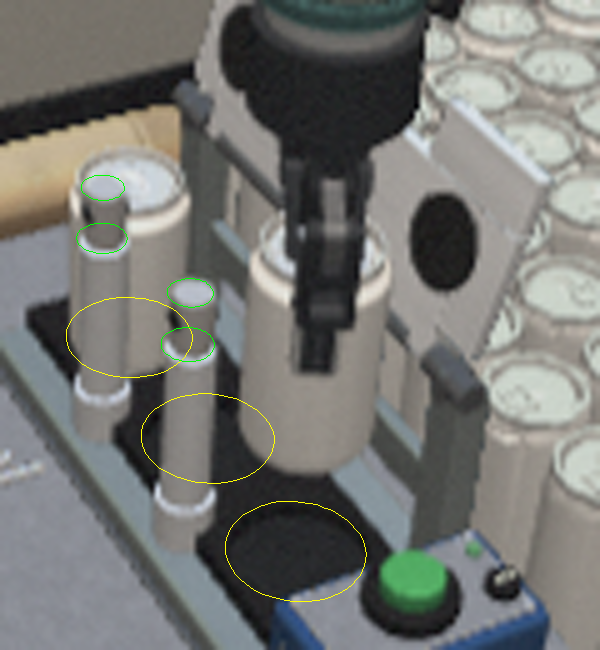

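Request:
send_rows:
  delta_pos:
    - [0,0.002,0.05]
    - [0,0,0.05]
    - [0,0,0.04]
    - [0,0,0.03]
    - [0,0,0]
  angular:
    - [0,0,0]
    - [0,0,0]
    - [0,0,0]
    - [0,0,0]
    - [0,0,0]

```text
clock: 14.28
position: [0.5948, -0.0939, 0.1963]
ee_rot: [-0.004, 0.851, 0.525, -0.003]
contact_force: [-1.6, -0.5, -3.9]
width: 0.0645
```

Request:
send_rows:
  delta_pos:
    - [0,0,0.008]
    - [0,0,0.008]
    - [0,0,0]
  angular:
    - [0,0,0]
    - [0,0,0]
    - [0,0,0]

```text
clock: 14.53
position: [0.5975, -0.0938, 0.193]
ee_rot: [-0.001, 0.851, 0.525, -0.0]
contact_force: [0.9, -0.5, -2.7]
width: 0.0648
```

```bash
python3 -c "
from h import *
plan([.5985,-.0945,.1805],63.3)
s=manip.get_image('scene');overlay('scene',s,260,150,380,280,5,'s11')
p=st()['position'];print(proj('scene',p+[0,0,.0345]),proj('scene',p-[0,0,.0875]))
"
```

```text
t 14.53 pos [ 0.5975 -0.0938  0.193 ] phi 63.33 w 0.0648 F [ 0.8884 -0.4647 -2.6566]
rot units [-0.03   -0.0124  0.0072] shift units(target frame) [-0.0004  0.003   0.0313] rows>= 0.3014381301773826  shift(current frame) [-0.0004  0.003   0.0313]
[321.346  222.6172] [317.93   259.0911]
```

View pics/s11.png

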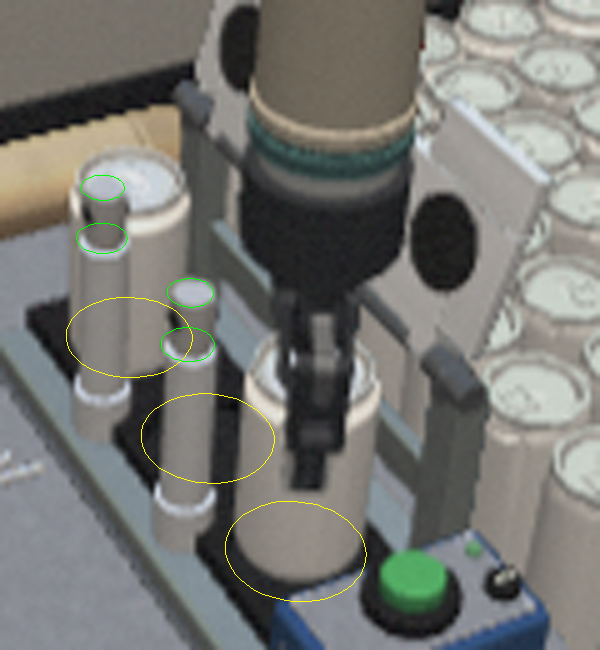

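Request:
send_rows:
  delta_pos:
    - [0,0,0.006]
    - [0,0,0.006]
    - [0,0,0]
  angular:
    - [0,0,0]
    - [0,0,0]
    - [0,0,0]

```text
clock: 14.83
position: [0.5973, -0.0933, 0.1875]
ee_rot: [-0.002, 0.851, 0.525, -0.001]
contact_force: [-0.3, -0.4, -3.7]
width: 0.0648
```

Request:
send_rows:
  delta_pos:
    - [0,0,0.006]
    - [0,0,0.006]
    - [0,0,0]
  angular:
    - [0,0,0]
    - [0,0,0]
    - [0,0,0]

```text
clock: 15.08
position: [0.5971, -0.0932, 0.1823]
ee_rot: [-0.002, 0.851, 0.525, -0.001]
contact_force: [-1.0, 0.7, -3.2]
width: 0.0649
```

Request:
send_rows:
  delta_pos:
    - [0,0,0.005]
    - [0,0,0]
    - [0,0,0]
  angular:
    - [0,0,0]
    - [0,0,0]
    - [0,0,0]

```text
clock: 15.33
position: [0.5974, -0.0934, 0.1808]
ee_rot: [-0.002, 0.851, 0.525, -0.001]
contact_force: [-0.5, -0.4, -3.7]
width: 0.0645
```

Request:
send_rows:
  delta_pos:
    - [0,0,0.005]
    - [0,0,0]
    - [0,0,0]
  angular:
    - [0,0,0]
    - [0,0,0]
    - [0,0,0]

```text
clock: 15.58
position: [0.5974, -0.0934, 0.1789]
ee_rot: [-0.002, 0.851, 0.525, -0.001]
contact_force: [0.9, 0.9, -3.5]
width: 0.0645
```

Request:
send_rows:
  delta_pos:
    - [0,0,0.004]
    - [0,0,0]
    - [0,0,0]
  angular:
    - [0,0,0]
    - [0,0,0]
    - [0,0,0]

```text
clock: 15.83
position: [0.5975, -0.0934, 0.1787]
ee_rot: [-0.001, 0.851, 0.525, -0.0]
contact_force: [-2.1, -0.2, 6.0]
width: 0.0649
```

Floor reached. Release and rise.

Request:
send_rows:
  delta_pos:
    - [0,0,0]
    - [0,0,0]
    - [0,0,0]
    - [0,0,0]
    - [0,0,0]
  angular:
    - [0,0,0]
    - [0,0,0]
    - [0,0,0]
    - [0,0,0]
    - [0,0,0]
  hand: 75

```text
clock: 16.25
position: [0.5975, -0.0934, 0.1771]
ee_rot: [-0.002, 0.851, 0.525, -0.0]
contact_force: [0.2, 0.4, -0.0]
width: 0.0749
```

Request:
send_rows:
  delta_pos:
    - [0,0,-0.03]
    - [0,0,-0.06]
    - [0,0,-0.08]
    - [0,0,-0.08]
    - [0,0,-0.08]
  angular:
    - [0,0,0]
    - [0,0,0]
    - [0,0,0]
    - [0,0,0]
    - [0,0,0]

```text
clock: 16.67
position: [0.5976, -0.0936, 0.3104]
ee_rot: [-0.002, 0.851, 0.525, -0.001]
contact_force: [0.9, 0.0, -1.0]
width: 0.0749
```

Request:
send_rows:
  delta_pos:
    - [0,0,-0.08]
    - [0,0,-0.08]
    - [0,0,-0.08]
    - [0,0,-0.05]
    - [0,0,0]
  angular:
    - [0,0,0]
    - [0,0,0]
    - [0,0,0]
    - [0,0,0]
    - [0,0,0]
  hand: 0

```text
clock: 17.08
position: [0.5994, -0.0943, 0.4308]
ee_rot: [0.002, 0.851, 0.525, 0.003]
contact_force: [0.4, -0.4, 0.7]
width: 0.0143
```

```bash
python3 -c "
from h import *
plan([.73,.002,.43],90.7)
s=manip.get_image('scene');overlay('scene',s,200,100,400,320,3,'s12')
t=manip.get_image('top');crop('top',t,200,80,440,300,3,'t12')
"
```

```text
t 17.08 pos [ 0.5994 -0.0943  0.4308] phi 63.36 w 0.0143 F [ 0.4089 -0.4073  0.7421]
rot units [ 0.0914 -0.016  -5.9645] shift units(target frame) [0.2368 0.3293 0.0021] rows>= 3.890959611604937  shift(current frame) [0.3616 0.1837 0.0044]
```

View pics/s12.png

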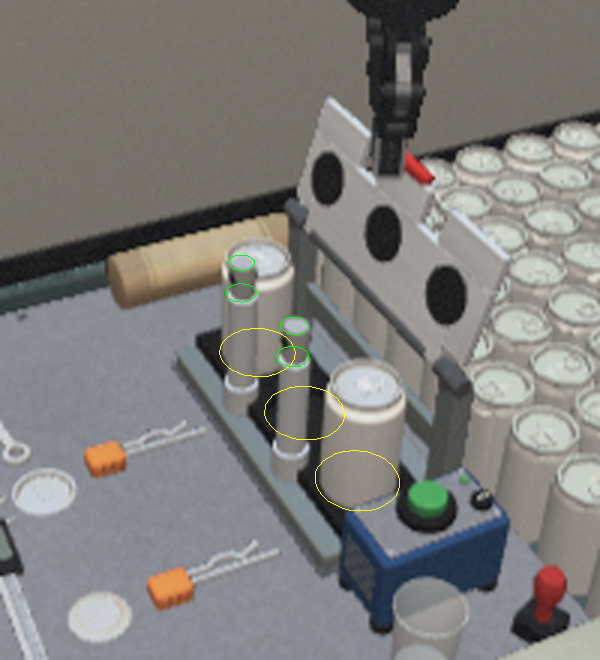

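View pics/t12.png

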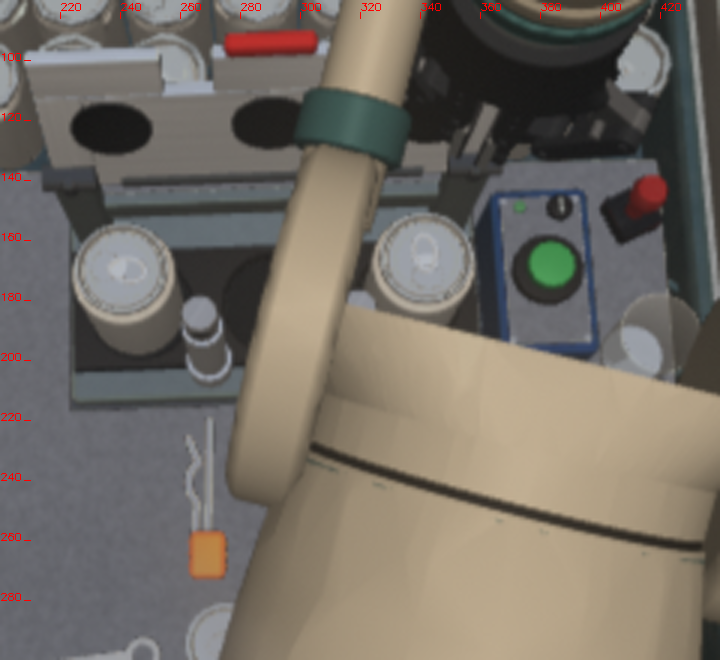

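Request:
send_rows:
  delta_pos:
    - [0,0,0]
    - [0,0,0]
    - [0,0,0]
    - [0,0,0]
    - [0,0,0]
  angular:
    - [0.05,0,-1]
    - [0,0,-1]
    - [0,0,-1]
    - [0,0,-1]
    - [0,0,-1]

```text
clock: 17.6
position: [0.5975, -0.0938, 0.4228]
ee_rot: [-0.005, 0.728, 0.685, -0.002]
contact_force: [0.2, 0.5, -0.2]
width: -0.0002
```

Request:
send_rows:
  delta_pos:
    - [0,0,0]
    - [0.05,0.08,0]
    - [0.06,0.08,0]
    - [0.06,0.08,0]
    - [0.06,0.08,0]
  angular:
    - [0,0,-0.96]
    - [0,0,0]
    - [0,0,0]
    - [0,0,0]
    - [0,0,0]

```text
clock: 18.02
position: [0.7256, 0.0004, 0.4226]
ee_rot: [-0.005, 0.703, 0.711, -0.002]
contact_force: [0.4, -1.5, 0.5]
width: 0.0002
```

Request:
send_rows:
  delta_pos:
    - [0,0,0]
    - [0,0,0]
    - [0,0,0]
  angular:
    - [0,0,0]
    - [0,0,0]
    - [0,0,0]

```text
clock: 18.27
position: [0.7247, -0.0005, 0.4223]
ee_rot: [-0.005, 0.703, 0.711, -0.002]
contact_force: [-0.1, 0.2, 1.0]
width: 0.0004
```

```bash
python3 -c "
from h import *
plan([.73,.002,.335],90.7)
s=manip.get_image('scene');crop('scene',s,250,60,400,220,4,'s13')
"
```

```text
t 18.27 pos [ 0.7247 -0.0005  0.4223] phi 90.69 w 0.0004 F [-0.1349  0.2238  1.0039]
rot units [-0.1359 -0.0495 -0.0021] shift units(target frame) [0.0061 0.0134 0.2184] rows>= 2.0993720342897935  shift(current frame) [0.0052 0.0158 0.2182]
```

View pics/s13.png

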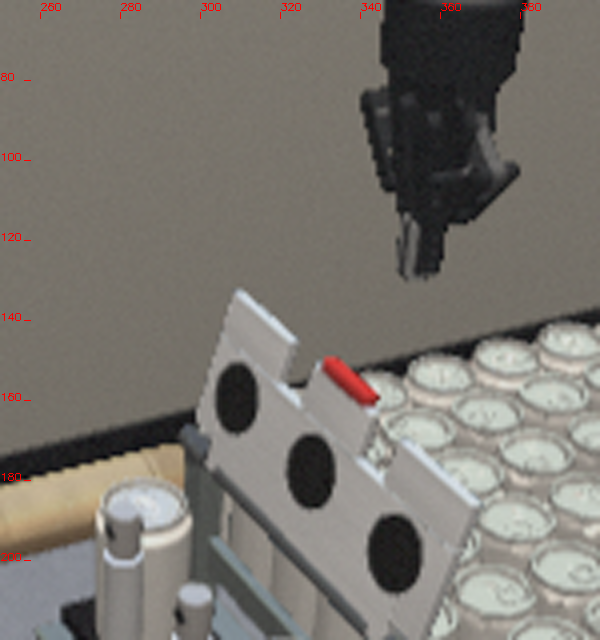

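Request:
send_rows:
  delta_pos:
    - [0.005,0.02,0]
    - [0,0,0.06]
    - [0,0,0.06]
    - [0,0,0.06]
    - [0,0,0.03]
  angular:
    - [-0.1,-0.05,0]
    - [0,0,0]
    - [0,0,0]
    - [0,0,0]
    - [0,0,0]

```text
clock: 18.73
position: [0.7315, 0.0008, 0.3388]
ee_rot: [-0.0, 0.703, 0.711, -0.0]
contact_force: [0.1, 0.6, -0.7]
width: -0.0001
```

```bash
python3 -c "
from h import *
plan([.73,.002,.335],90.7)
s=manip.get_image('scene');crop('scene',s,250,60,400,220,4,'s14')
"
```

```text
t 18.73 pos [0.7315 0.0008 0.3388] phi 90.60 w -0.0001 F [ 0.1128  0.5924 -0.7334]
rot units [-0.0102 -0.0023 -0.0215] shift units(target frame) [ 0.0029 -0.0037  0.0094] rows>= 0.10108934031237354  shift(current frame) [ 0.0029 -0.0037  0.0094]
```

View pics/s14.png

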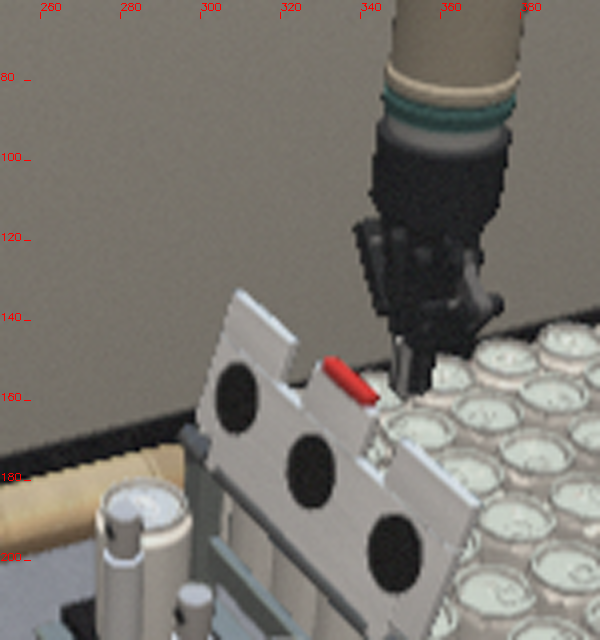

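Request:
send_rows:
  delta_pos:
    - [0.003,-0.016,0.004]
    - [0,-0.016,0.004]
    - [0,-0.016,0.004]
    - [0,-0.016,0.004]
    - [0,-0.016,0]
  angular:
    - [0,0,0]
    - [0,0,0]
    - [0,0,0]
    - [0,0,0]
    - [0,0,0]

```text
clock: 19.2
position: [0.7016, 0.0023, 0.3361]
ee_rot: [0.003, 0.703, 0.711, 0.003]
contact_force: [4.3, 1.2, 2.8]
width: -0.0005
```

Request:
send_rows:
  delta_pos:
    - [0,-0.016,-0.002]
    - [0,-0.016,-0.003]
    - [0,-0.016,-0.003]
    - [0,-0.016,-0.003]
    - [0,-0.016,-0.002]
  angular:
    - [0,0,0]
    - [0,0,0]
    - [0,0,0]
    - [0,0,0]
    - [0,0,0]

```text
clock: 19.62
position: [0.6685, 0.0019, 0.3397]
ee_rot: [0.001, 0.703, 0.711, 0.001]
contact_force: [2.3, -0.6, -0.8]
width: -0.0003
```

```bash
python3 -c "
from h import *
plan([.63,.001,.333],90.7)
s=manip.get_image('scene');crop('scene',s,230,80,380,230,4,'s15')
"
```

```text
t 19.62 pos [0.6685 0.0019 0.3397] phi 90.67 w -0.0003 F [ 2.3227 -0.613  -0.7977]
rot units [ 0.0249  0.0049 -0.0061] shift units(target frame) [-0.001  -0.0962  0.0167] rows>= 0.9364785151581011  shift(current frame) [-0.001  -0.0962  0.0165]
```

View pics/s15.png

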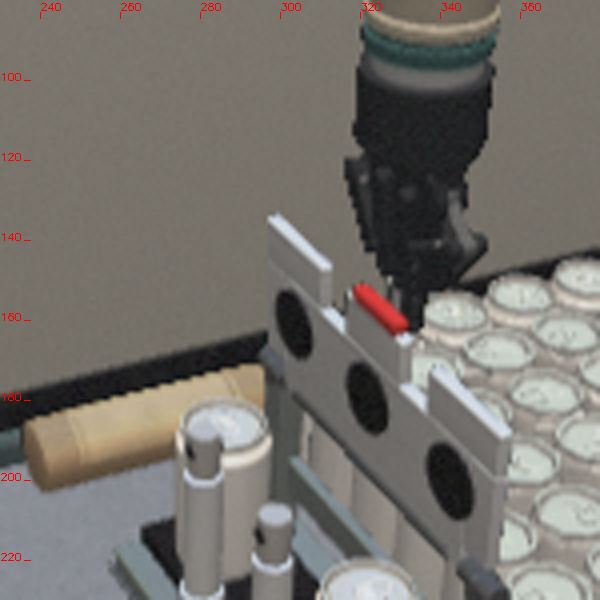

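Request:
send_rows:
  delta_pos:
    - [0,-0.019,0.001]
    - [0,-0.019,0.003]
    - [0,-0.019,0.004]
    - [0,-0.019,0.004]
    - [0,-0.019,0.004]
  angular:
    - [0,0,0]
    - [0,0,0]
    - [0,0,0]
    - [0,0,0]
    - [0,0,0]

```text
clock: 20.08
position: [0.6302, 0.0016, 0.3324]
ee_rot: [0.0, 0.703, 0.711, 0.0]
contact_force: [2.8, -0.4, -0.7]
width: -0.0001
```

Request:
send_rows:
  delta_pos:
    - [0,-0.014,0.005]
    - [0,-0.014,0.005]
    - [0,-0.014,0.006]
    - [0,-0.013,0.006]
    - [0,-0.013,0.006]
  angular:
    - [0,0,0]
    - [0,0,0]
    - [0,0,0]
    - [0,0,0]
    - [0,0,0]

```text
clock: 20.5
position: [0.6033, 0.0015, 0.3215]
ee_rot: [0.0, 0.703, 0.711, 0.001]
contact_force: [2.3, 0.1, 0.0]
width: -0.0001
```

```bash
python3 -c "
from h import *
plan([.5812,.001,.305],90.7)
s=manip.get_image('scene');crop('scene',s,230,80,380,230,4,'s16')
"
```

```text
t 20.50 pos [0.6033 0.0015 0.3215] phi 90.68 w -0.0001 F [2.2999 0.0831 0.0327]
rot units [ 0.0182 -0.0051 -0.0037] shift units(target frame) [-0.0006 -0.0553  0.0412] rows>= 0.6610345169733453  shift(current frame) [-0.0007 -0.0553  0.0411]
```

View pics/s16.png

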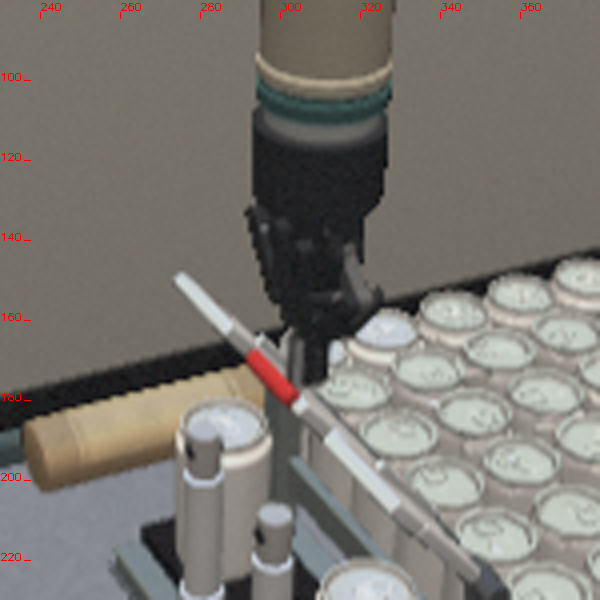

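Request:
send_rows:
  delta_pos:
    - [0,-0.012,0.007]
    - [0,-0.012,0.008]
    - [0,-0.011,0.008]
    - [0,-0.01,0.009]
    - [0,-0.01,0.01]
  angular:
    - [0,0,0]
    - [0,0,0]
    - [0,0,0]
    - [0,0,0]
    - [0,0,0]

```text
clock: 20.97
position: [0.5815, 0.001, 0.3048]
ee_rot: [0.001, 0.703, 0.711, 0.001]
contact_force: [1.7, -0.3, 0.9]
width: 0.0002
```

Request:
send_rows:
  delta_pos:
    - [0,-0.008,0.013]
    - [0,-0.008,0.013]
    - [0,-0.007,0.014]
    - [0,-0.007,0.014]
    - [0,-0.006,0.014]
  angular:
    - [0,0,0]
    - [0,0,0]
    - [0,0,0]
    - [0,0,0]
    - [0,0,0]

```text
clock: 21.38
position: [0.5667, 0.0008, 0.2771]
ee_rot: [0.0, 0.703, 0.711, 0.0]
contact_force: [0.2, -1.0, 1.7]
width: -0.0002
```

```bash
python3 -c "
from h import *
plan([.560,.001,.247],90.7)
s=manip.get_image('scene');crop('scene',s,230,80,380,230,4,'s17')
"
```

```text
t 21.38 pos [0.5667 0.0008 0.2771] phi 90.68 w -0.0002 F [ 0.1513 -0.9737  1.7235]
rot units [ 0.0071  0.0011 -0.0051] shift units(target frame) [ 0.0006 -0.0168  0.0751] rows>= 0.7386704587055711  shift(current frame) [ 0.0006 -0.0168  0.0751]
```

View pics/s17.png

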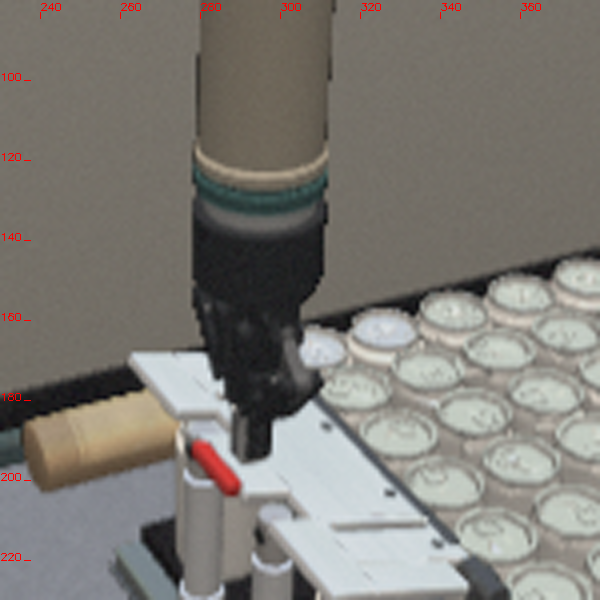

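Request:
send_rows:
  delta_pos:
    - [0,-0.005,0.015]
    - [0,-0.004,0.015]
    - [0,-0.003,0.015]
    - [0,-0.002,0.014]
    - [0,-0.001,0.01]
  angular:
    - [0,0,0]
    - [0,0,0]
    - [0,0,0]
    - [0,0,0]
    - [0,0,0]

```text
clock: 21.85
position: [0.5615, 0.0008, 0.2492]
ee_rot: [0.0, 0.703, 0.711, 0.0]
contact_force: [-0.2, -0.5, 1.2]
width: 0.0001
```

Request:
send_rows:
  delta_pos:
    - [0,0,0.006]
    - [0,0,0.003]
    - [0,0,0]
  angular:
    - [0,0,0]
    - [0,0,0]
    - [0,0,0]

```text
clock: 22.1
position: [0.5613, 0.0008, 0.2471]
ee_rot: [0.001, 0.703, 0.711, 0.001]
contact_force: [-2.6, -0.0, 4.9]
width: 0.0002
```

Request:
send_rows:
  delta_pos:
    - [0,0,0.005]
    - [0,0,0]
    - [0,0,0]
  angular:
    - [0,0,0]
    - [0,0,0]
    - [0,0,0]

```text
clock: 22.35
position: [0.5613, 0.0008, 0.2469]
ee_rot: [0.001, 0.703, 0.711, 0.001]
contact_force: [-4.7, -0.6, 13.6]
width: -0.0001
```

Request:
send_rows:
  delta_pos:
    - [0,0,0.005]
    - [0,0,0]
    - [0,0,0]
  angular:
    - [0,0,0]
    - [0,0,0]
    - [0,0,0]

```text
clock: 22.6
position: [0.5613, 0.0008, 0.2469]
ee_rot: [0.002, 0.703, 0.711, 0.001]
contact_force: [-6.9, -0.7, 20.7]
width: -0.0
```

Request:
send_rows:
  delta_pos:
    - [0,0,-0.03]
    - [0,0,-0.06]
    - [0,0,-0.08]
    - [0,0,-0.08]
    - [0,0,0]
  angular:
    - [0,0,0]
    - [0,0,0]
    - [0,0,0]
    - [0,0,0]
    - [0,0,0]
  hand: 60

```text
clock: 23.02
position: [0.5643, 0.0007, 0.3491]
ee_rot: [0.005, 0.703, 0.711, 0.005]
contact_force: [1.0, 0.5, 1.1]
width: 0.0594
```

```bash
python3 -c "
from h import *
s=manip.get_image('scene');cv2.imwrite('pics/sc20.png',s);overlay('scene',s,200,150,360,320,4,'s20')
t=manip.get_image('top');cv2.imwrite('pics/tp20.png',t);crop('top',t,200,80,440,300,3,'t20')
plan([.42,0,.3])
"
```

```text
t 23.12 pos [0.5621 0.0009 0.3437] phi 90.68 w 0.0599 F [ 0.2138  0.1152 -1.0085]
rot units [0. 0. 0.] shift units(target frame) [ 0.0021 -0.3559  0.1074] rows>= 3.565784445254548  shift(current frame) [ 0.0021 -0.3559  0.1074]
```

View pics/s20.png

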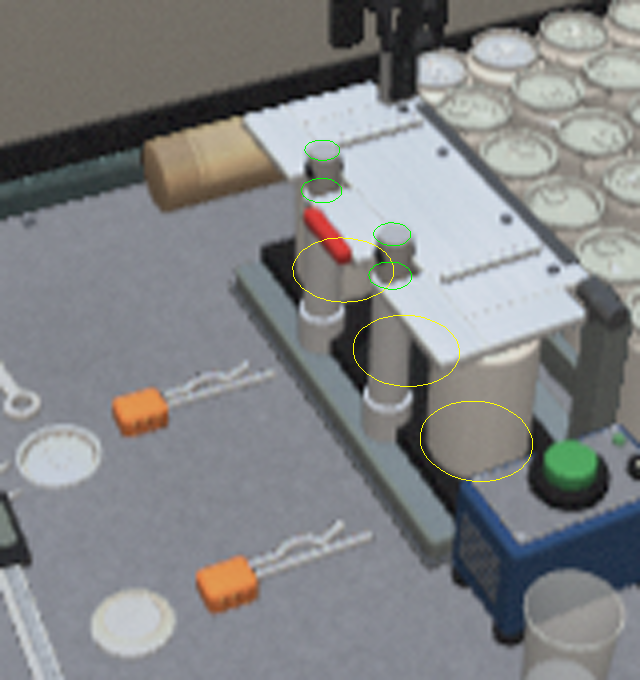

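View pics/t20.png

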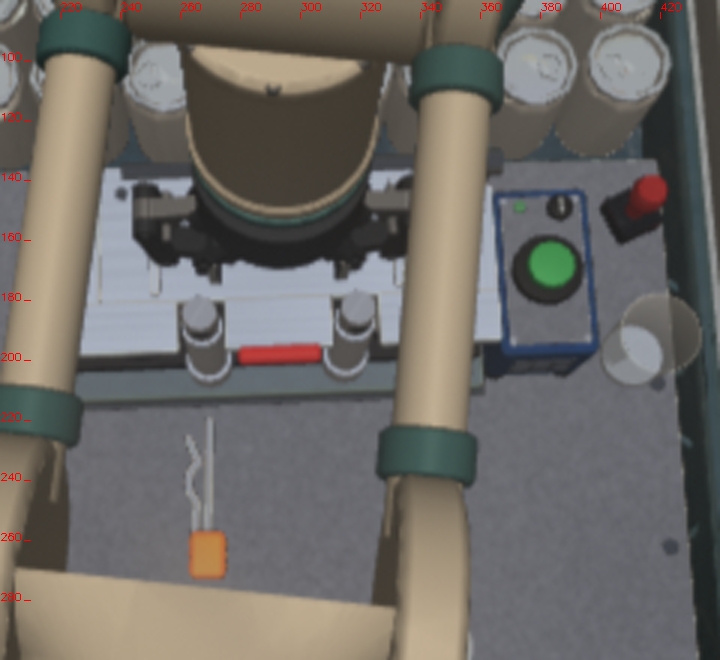

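```bash
cat >> h.py <<'E'
def hp(g,t):
    G=at("top",*g,.08);T=at("top",*t,.07); d=T-G; yaw=np.degrees(np.arctan2(d[1],d[0])); print("grip",G,"tip",T,"len",np.hypot(d[0],d[1]),"yaw",yaw); return G,yaw
E
python3 -c "
from h import *
t=cv2.imread('pics/tp20.png')
crop('top',t,240,210,310,285,8,'t21')
hp((269.3,264.7),(270,219.7)); hp((346,266.3),(344,220.5))
s=cv2.imread('pics/sc20.png')
m=cv2.inRange(cv2.cvtColor(t,cv2.COLOR_BGR2HSV),(5,120,120),(20,255,255));n,_,stt,c=cv2.connectedComponentsWithStats(m);print(stt[1:],c[1:])
t=cv2.imread('pics/top0.png')
m=cv2.inRange(cv2.cvtColor(t,cv2.COLOR_BGR2HSV),(5,120,120),(20,255,255));n,_,stt,c=cv2.connectedComponentsWithStats(m);print(stt[1:],c[1:])
"
```

```text
grip [0.4233 0.0508 0.08  ] tip [0.521  0.0486 0.07  ] len 0.09775071443000408 yaw -1.27825071593433
grip [ 0.4168 -0.1108  0.08  ] tip [ 0.5161 -0.1123  0.07  ] len 0.09924948251007969 yaw -0.8407104490822602
[[263 257  13  16 185]] [[268.6432 264.4811]]
[[281 255  15  18 183]
 [339 258  13  16 185]
 [290 327   2   2   4]] [[288.0164 263.4044]
 [345.4378 265.6378]
 [290.5    327.5   ]]
```

View pics/t21.png

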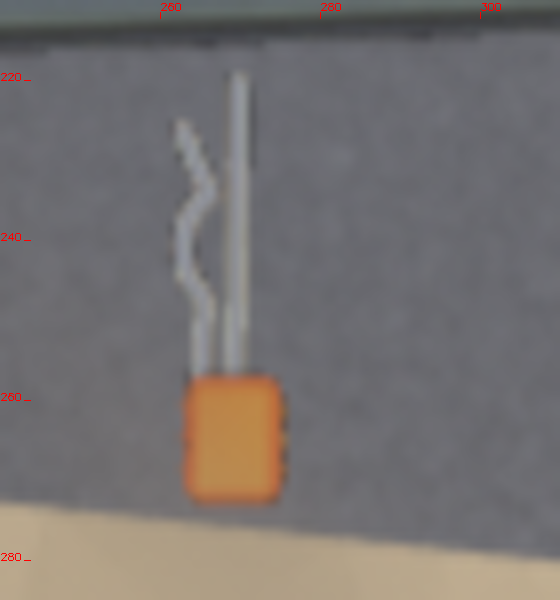

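```bash
python3 -c "
from h import *
plan([.4233,.0506,.20],88.5)
"
```

```text
t 23.12 pos [0.5621 0.0009 0.3437] phi 90.68 w 0.0599 F [ 0.2138  0.1152 -1.0085]
rot units [0.0621 0.001  0.4764] shift units(target frame) [ 0.1152 -0.3502  0.3592] rows>= 4.937460375916878  shift(current frame) [ 0.1285 -0.3473  0.3575]
```

Request:
send_rows:
  delta_pos:
    - [0,0,0]
    - [0.03,-0.085,0.02]
    - [0.03,-0.09,0.08]
    - [0.03,-0.09,0.09]
    - [0.0252,-0.085,0.09]
  angular:
    - [0.06,0,0.476]
    - [0,0,0]
    - [0,0,0]
    - [0,0,0]
    - [0,0,0]
  hand: 45

```text
clock: 23.53
position: [0.439, 0.0445, 0.2471]
ee_rot: [-0.002, 0.716, 0.698, -0.002]
contact_force: [0.0, 0.1, -0.2]
width: 0.0449
```

Request:
send_rows:
  delta_pos:
    - [0,0,0.079]
    - [0,0,0]
    - [0,0,0]
    - [0,0,0]
  angular:
    - [0,0,0]
    - [0,0,0]
    - [0,0,0]
    - [0,0,0]

```text
clock: 23.87
position: [0.4429, 0.0437, 0.2189]
ee_rot: [-0.0, 0.716, 0.698, -0.0]
contact_force: [0.6, 0.1, 0.8]
width: 0.0451
```

```bash
python3 -c "
from h import *
plan([.4233,.0506,.12],88.5)
s=manip.get_image('scene');cv2.imwrite('pics/sc22.png',s);crop('scene',s,200,170,300,300,6,'s22')
"
```

```text
t 23.87 pos [0.4429 0.0437 0.2189] phi 88.48 w 0.0451 F [0.5607 0.08   0.7643]
rot units [-0.0138  0.0012 -0.0034] shift units(target frame) [ 0.0159 -0.0495  0.2472] rows>= 2.42322104528407  shift(current frame) [ 0.016  -0.0492  0.2473]
```

View pics/s22.png

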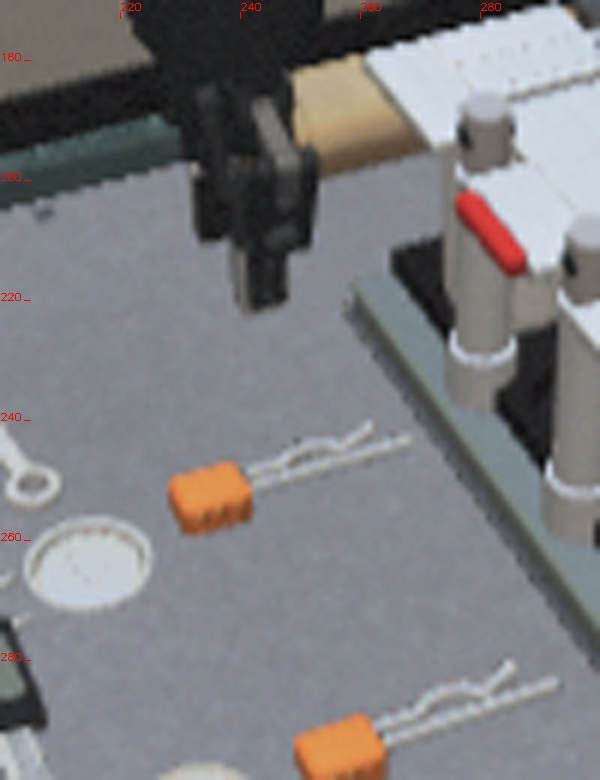

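Request:
send_rows:
  delta_pos:
    - [0.008,-0.025,0.04]
    - [0.008,-0.025,0.05]
    - [0,0,0.06]
    - [0,0,0.05]
    - [0,0,0.03]
  angular:
    - [0,0,0]
    - [0,0,0]
    - [0,0,0]
    - [0,0,0]
    - [0,0,0]

```text
clock: 24.33
position: [0.4225, 0.0506, 0.1259]
ee_rot: [-0.001, 0.716, 0.698, -0.001]
contact_force: [-0.3, -0.3, 0.2]
width: 0.0453
```

Request:
send_rows:
  delta_pos:
    - [0,0,0.015]
    - [0,0,0]
    - [0,0,0]
  angular:
    - [0,0,0]
    - [0,0,0]
    - [0,0,0]

```text
clock: 24.58
position: [0.4228, 0.0507, 0.1211]
ee_rot: [-0.0, 0.716, 0.698, -0.0]
contact_force: [0.4, -0.5, 0.3]
width: 0.0453
```

```bash
python3 -c "
from h import *
plan([.4233,.0506,.083],88.5)
s=manip.get_image('scene');crop('scene',s,190,170,290,300,6,'s23')
"
```

```text
t 24.58 pos [0.4228 0.0507 0.1211] phi 88.47 w 0.0453 F [ 0.4366 -0.4958  0.2791]
rot units [-0.0086  0.0002 -0.0055] shift units(target frame) [-0.0001  0.0011  0.0953] rows>= 0.9141243131251607  shift(current frame) [-0.0001  0.0012  0.0953]
```

View pics/s23.png

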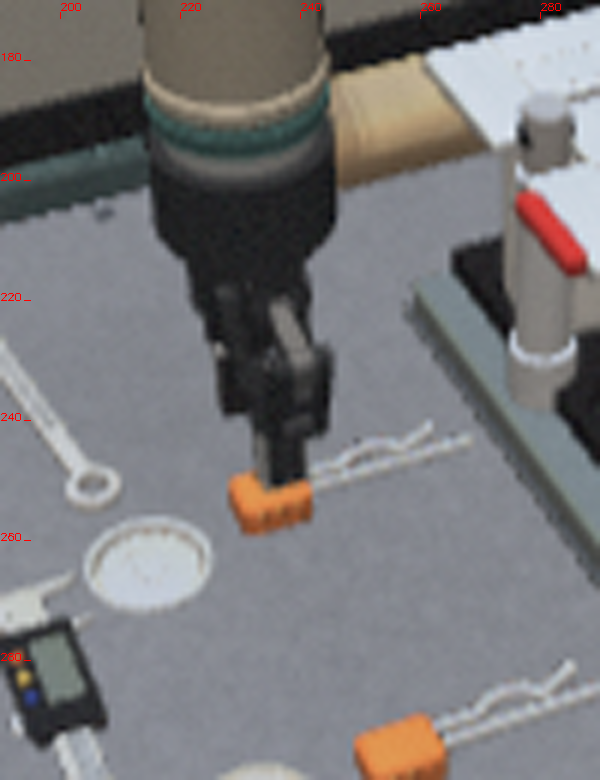

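Request:
send_rows:
  delta_pos:
    - [0,0.001,0.04]
    - [0,0,0.035]
    - [0,0,0.02]
    - [0,0,0]
  angular:
    - [0,0,0]
    - [0,0,0]
    - [0,0,0]
    - [0,0,0]

```text
clock: 24.97
position: [0.4212, 0.0508, 0.0817]
ee_rot: [-0.002, 0.716, 0.698, -0.001]
contact_force: [-0.3, 0.9, -0.4]
width: 0.0451
```

Request:
send_rows:
  delta_pos:
    - [0,0,0]
    - [0,0,0]
    - [0,0,0]
    - [0,0,0]
    - [0,0,0]
  angular:
    - [0,0,0]
    - [0,0,0]
    - [0,0,0]
    - [0,0,0]
    - [0,0,0]
  hand: 15
  squeeze: 70

```text
clock: 25.38
position: [0.4224, 0.0508, 0.0832]
ee_rot: [-0.0, 0.716, 0.698, -0.0]
contact_force: [-0.9, -0.2, 6.0]
width: 0.0244
```

Request:
send_rows:
  delta_pos:
    - [0,0,-0.02]
    - [0,0,-0.06]
    - [0,0,-0.08]
    - [0,0,-0.09]
    - [0,0,-0.09]
  angular:
    - [0,0,0]
    - [0,0,0]
    - [0,0,0]
    - [0,0,0]
    - [0,0,0]

```text
clock: 25.8
position: [0.421, 0.0509, 0.2198]
ee_rot: [-0.001, 0.716, 0.698, -0.001]
contact_force: [0.8, 0.0, -1.4]
width: 0.0241
```

Request:
send_rows:
  delta_pos:
    - [0,0,-0.08]
    - [0,0,0]
    - [0,0,0]
    - [0,0,0]
  angular:
    - [0,0,0]
    - [0,0,0]
    - [0,0,0]
    - [0,0,0]

```text
clock: 26.13
position: [0.4211, 0.0509, 0.2496]
ee_rot: [-0.001, 0.716, 0.698, -0.001]
contact_force: [-0.8, 0.0, -0.7]
width: 0.0243
```

```bash
python3 -c "
from h import *
plan([.43,.0473,.251],90.7)
s=manip.get_image('scene');cv2.imwrite('pics/sc24.png',s);crop('scene',s,190,150,310,250,6,'s24')
s=manip.get_image('top');cv2.imwrite('pics/tp24.png',s);crop('top',s,220,140,340,260,6,'t24')
"
```

```text
t 26.13 pos [0.4211 0.0509 0.2496] phi 88.50 w 0.0243 F [-0.7585  0.0387 -0.6774]
rot units [-0.052  -0.0005 -0.4806] shift units(target frame) [-0.0092  0.0223 -0.0034] rows>= 0.23320604309135853  shift(current frame) [-0.0083  0.0226 -0.0035]
```

View pics/s24.png

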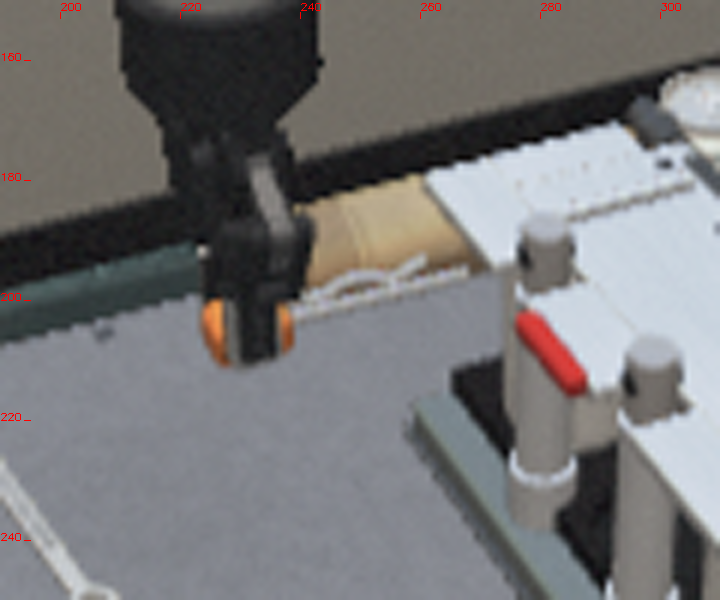

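View pics/t24.png

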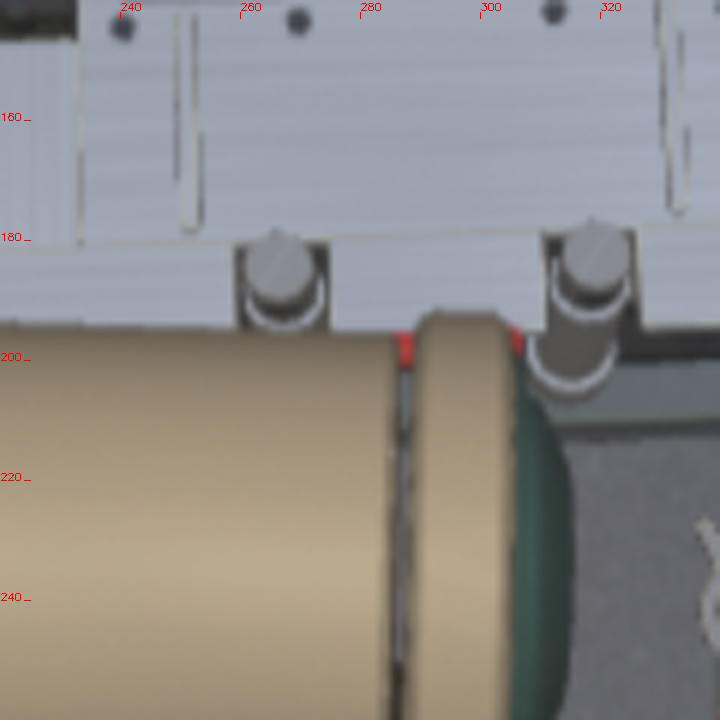

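```bash
python3 -c "
from h import *
p=st()['position'];a=np.radians(-1.5)
print(proj('scene',[p[0]+.099*np.cos(a),p[1]+.099*np.sin(a),p[2]-.013]))
print(proj('top',[.5621,.0009,.3437-.019]))
# pin feature in scene: top centre of left/right pins
for y in(47.5,-47.5): print(proj('scene',S((-.042,y/1e3,.192))),proj('scene',S((-.053,y/1e3,.178))))
"
```

```text
[267.0033 195.5549]
[292.4845 169.1794]
[280.0677 187.0273] [276.1218 192.5743]
[297.5796 208.0544] [293.304  213.8494]
```

Request:
send_rows:
  delta_pos:
    - [-0.009,0.022,-0.003]
    - [0,0,0]
    - [0,0,0]
    - [0,0,0]
  angular:
    - [-0.05,0,-0.48]
    - [0,0,0]
    - [0,0,0]
    - [0,0,0]

```text
clock: 26.57
position: [0.4299, 0.0471, 0.2503]
ee_rot: [-0.001, 0.703, 0.711, -0.0]
contact_force: [-0.4, 0.3, 0.1]
width: 0.0238
```

```bash
python3 -c "
from h import *
plan([.43,.0473,.251],90.7)
s=manip.get_image('scene');cv2.imwrite('pics/sc25.png',s);crop('scene',s,230,170,300,220,11,'s25')
p=st()['position'];a=np.radians(.7)
print(proj('scene',[p[0]+.099*np.cos(a),p[1]+.099*np.sin(a),p[2]-.013]))
"
```

```text
t 26.57 pos [0.4299 0.0471 0.2503] phi 90.64 w 0.0238 F [-0.378   0.3492  0.0754]
rot units [-0.0195 -0.0041 -0.0122] shift units(target frame) [ 0.0005  0.0002 -0.0016] rows>= 0.016591145632370262  shift(current frame) [ 0.0005  0.0002 -0.0016]
[270.3505 194.0235]
```

View pics/s25.png

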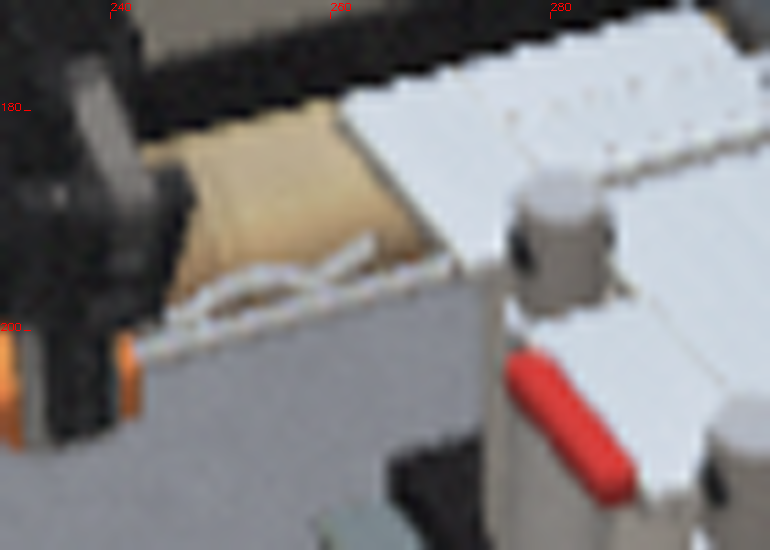

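Request:
send_rows:
  delta_pos:
    - [0,0.012,-0.002]
    - [0,0.012,0]
    - [0,0.012,0]
    - [0,0.01,0]
    - [0,0,0]
  angular:
    - [-0.02,0,-0.01]
    - [0,0,0]
    - [0,0,0]
    - [0,0,0]
    - [0,0,0]

```text
clock: 27.03
position: [0.4503, 0.0472, 0.2522]
ee_rot: [0.001, 0.703, 0.712, 0.001]
contact_force: [1.1, -0.4, -0.1]
width: 0.0245
```

```bash
python3 -c "
from h import *
plan([.504,.0473,.251],90.7)
s=manip.get_image('scene');cv2.imwrite('pics/sc26.png',s);crop('scene',s,230,170,300,220,11,'s26')
"
```

```text
t 27.03 pos [0.4503 0.0472 0.2522] phi 90.74 w 0.0245 F [ 1.1045 -0.3886 -0.1323]
rot units [0.044  0.0001 0.0078] shift units(target frame) [-0.0014  0.1343  0.0029] rows>= 1.2888909802983104  shift(current frame) [-0.0015  0.1343  0.0034]
```

View pics/s26.png

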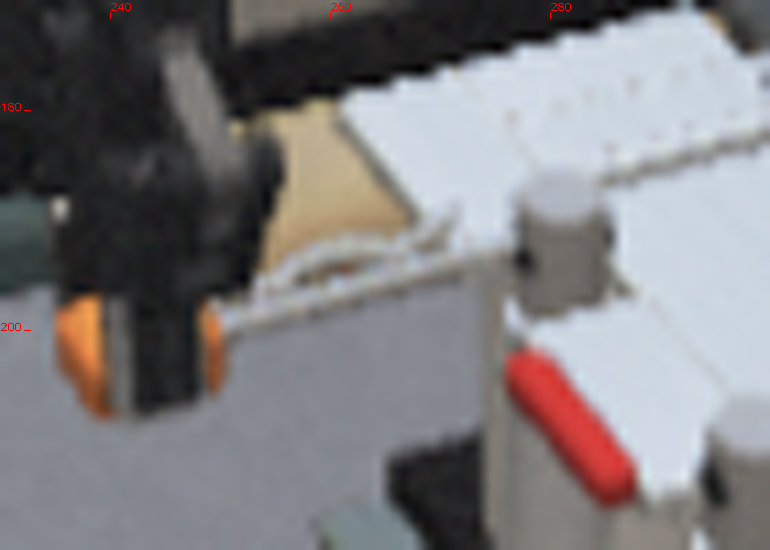

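Request:
send_rows:
  delta_pos:
    - [0,0.012,0.003]
    - [0,0.012,0]
    - [0,0,0]
  angular:
    - [0.04,0,0]
    - [0,0,0]
    - [0,0,0]

```text
clock: 27.33
position: [0.4598, 0.0473, 0.2509]
ee_rot: [0.0, 0.703, 0.712, 0.0]
contact_force: [0.2, -0.3, -0.4]
width: 0.0244
```

```bash
python3 -c "
from h import *
plan([.504,.0473,.251],90.7)
"
```

```text
t 27.33 pos [0.4598 0.0473 0.2509] phi 90.74 w 0.0244 F [ 0.2044 -0.3415 -0.4303]
rot units [0.0054 0.0003 0.0082] shift units(target frame) [-0.0014  0.1104 -0.0002] rows>= 1.0589828454839176  shift(current frame) [-0.0014  0.1104 -0.0001]
```

Request:
send_rows:
  delta_pos:
    - [0,0.012,0]
    - [0,0.012,0]
    - [0,0.012,0]
    - [0,0,0]
  angular:
    - [0,0,0]
    - [0,0,0]
    - [0,0,0]
    - [0,0,0]

```text
clock: 27.67
position: [0.4744, 0.0475, 0.251]
ee_rot: [0.0, 0.703, 0.712, 0.0]
contact_force: [-0.3, -0.8, -0.3]
width: 0.0243
```

Request:
send_rows:
  delta_pos:
    - [0,0.012,0]
    - [0,0.012,0]
    - [0,0,0]
  angular:
    - [0,0,0]
    - [0,0,0]
    - [0,0,0]

```text
clock: 27.92
position: [0.482, 0.048, 0.2503]
ee_rot: [-0.002, 0.702, 0.712, -0.001]
contact_force: [-2.7, 0.1, -1.3]
width: 0.0244
```

Request:
send_rows:
  delta_pos:
    - [0,0.012,0]
    - [0,0.012,0]
    - [0,0,0]
  angular:
    - [0,0,0]
    - [0,0,0]
    - [0,0,0]

```text
clock: 28.17
position: [0.4932, 0.0482, 0.2507]
ee_rot: [-0.0, 0.702, 0.712, 0.0]
contact_force: [0.6, 1.8, -0.7]
width: 0.0241
```

Request:
send_rows:
  delta_pos:
    - [0,0.01,0]
    - [0,0.01,0]
    - [0,0,0]
  angular:
    - [0,0,0]
    - [0,0,0]
    - [0,0,0]

```text
clock: 28.42
position: [0.502, 0.0475, 0.2514]
ee_rot: [0.001, 0.703, 0.712, 0.001]
contact_force: [-0.0, 0.3, -0.7]
width: 0.0244
```

```bash
python3 -c "
from h import *
plan([.504,.0473,.251],90.7)
s=manip.get_image('scene');cv2.imwrite('pics/sc27.png',s);crop('scene',s,230,160,310,220,9,'s27')
"
```

```text
t 28.42 pos [0.502  0.0475 0.2514] phi 90.73 w 0.0244 F [-0.0251  0.3126 -0.6872]
rot units [0.0304 0.0112 0.0065] shift units(target frame) [-0.0005  0.005   0.001 ] rows>= 0.04910203330321832  shift(current frame) [-0.0005  0.005   0.001 ]
```

View pics/s27.png

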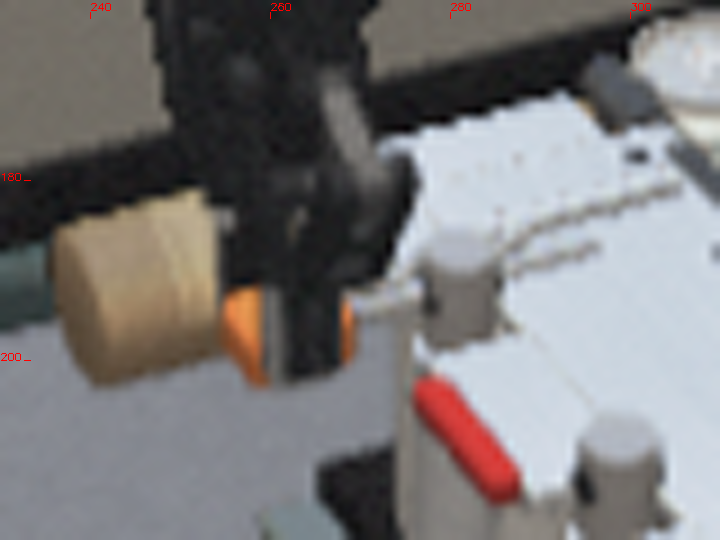

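Request:
send_rows:
  delta_pos:
    - [0,0.006,0]
    - [0,0,0]
    - [0,0,0]
  angular:
    - [0,0,0]
    - [0,0,0]
    - [0,0,0]

```text
clock: 28.72
position: [0.5028, 0.0478, 0.251]
ee_rot: [-0.0, 0.703, 0.712, -0.0]
contact_force: [-0.2, 0.2, -0.3]
width: 0.0244
```

Request:
send_rows:
  delta_pos:
    - [0,0.006,0]
    - [0,0,0]
    - [0,0,0]
  angular:
    - [0,0,0]
    - [0,0,0]
    - [0,0,0]

```text
clock: 28.97
position: [0.5051, 0.0479, 0.2509]
ee_rot: [-0.0, 0.703, 0.712, -0.0]
contact_force: [0.6, -0.1, 0.4]
width: 0.0243
```

Request:
send_rows:
  delta_pos:
    - [0,0.005,0]
    - [0,0,0]
    - [0,0,0]
  angular:
    - [0,0,0]
    - [0,0,0]
    - [0,0,0]

```text
clock: 29.22
position: [0.5071, 0.048, 0.2509]
ee_rot: [-0.0, 0.703, 0.712, -0.0]
contact_force: [-0.5, 0.3, -1.0]
width: 0.0243
```

```bash
python3 -c "
from h import *
s=manip.get_image('scene');cv2.imwrite('pics/sc28.png',s);crop('scene',s,250,165,310,215,12,'s28')
s=manip.get_image('top');cv2.imwrite('pics/tp28.png',s);crop('top',s,220,140,340,260,5,'t28')
"
```

```text
(no output)
```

View pics/s28.png

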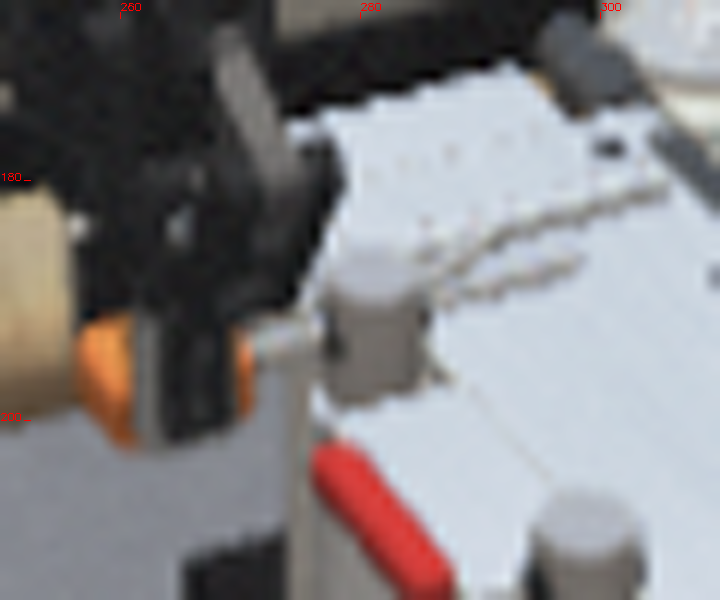

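View pics/t28.png

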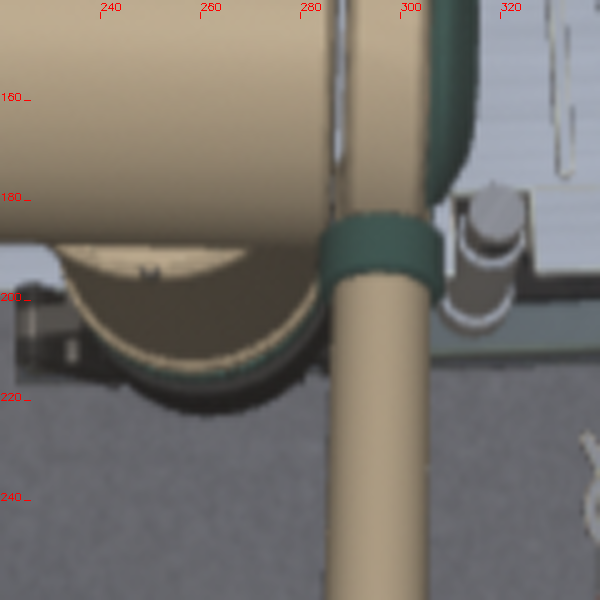

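```bash
python3 -c "
from h import *
for ox in(.500,.504,.508): print(ox,proj('scene',[ox+.099,.049,.238]),proj('scene',[ox+.083,.049+.012,.238]),proj('scene',[ox+.066,.049+.008,.238]))
# measured first tip check: expected bias (+1,-.5)
"
```

```text
0.5 [294.8664 187.0892] [287.2862 186.1205] [282.0517 188.5251]
0.504 [296.2409 186.7179] [288.6664 185.7512] [283.4488 188.1501]
0.508 [297.6122 186.3474] [290.0433 185.3828] [284.8424 187.776 ]
```

Request:
send_rows:
  delta_pos:
    - [0,-0.008,0]
    - [0,0,0]
    - [0,0,0]
  angular:
    - [0,0,0]
    - [0,0,0]
    - [0,0,0]

```text
clock: 29.57
position: [0.5036, 0.048, 0.251]
ee_rot: [-0.0, 0.703, 0.712, -0.0]
contact_force: [-0.2, 0.5, -0.6]
width: 0.0243
```

Request:
send_rows:
  delta_pos:
    - [0,0,0]
    - [0,0,0]
    - [0,0,0]
    - [0,0,0]
  angular:
    - [0,0,0]
    - [0,0,0]
    - [0,0,0]
    - [0,0,0]
  hand: 45

```text
clock: 29.9
position: [0.5039, 0.0479, 0.251]
ee_rot: [-0.0, 0.703, 0.712, -0.0]
contact_force: [0.3, 0.0, 0.5]
width: 0.0447
```

Request:
send_rows:
  delta_pos:
    - [0,0,-0.02]
    - [0,0,-0.05]
    - [0,-0.05,-0.07]
    - [0,-0.08,-0.02]
    - [0,-0.08,0]
  angular:
    - [0,0,0]
    - [0,0,0]
    - [0,0,0]
    - [0,0,0]
    - [0,0,0]

```text
clock: 30.32
position: [0.4211, 0.0467, 0.318]
ee_rot: [0.002, 0.702, 0.712, 0.002]
contact_force: [-0.7, 0.6, 0.2]
width: 0.045
```

```bash
python3 -c "
from h import *
plan([.4168,-.1108,.2],89.1)
s=manip.get_image('scene');cv2.imwrite('pics/sc29.png',s);crop('scene',s,240,165,320,225,9,'s29')
s=manip.get_image('top');cv2.imwrite('pics/tp29.png',s);crop('top',s,220,140,380,280,5,'t29')
m=cv2.inRange(cv2.cvtColor(s,cv2.COLOR_BGR2HSV),(5,120,120),(20,255,255));n,_,stt,c=cv2.connectedComponentsWithStats(m);print(stt[1:],c[1:])
"
```

```text
t 30.32 pos [0.4211 0.0467 0.318 ] phi 90.74 w 0.0450 F [-0.6837  0.5794  0.1653]
rot units [0.0655 0.0035 0.3587] shift units(target frame) [-0.394  -0.0046  0.2949] rows>= 4.7207509087250585  shift(current frame) [-0.3936 -0.0175  0.295 ]
[[339 258  13  16 185]] [[345.4973 265.6432]]
```

View pics/s29.png

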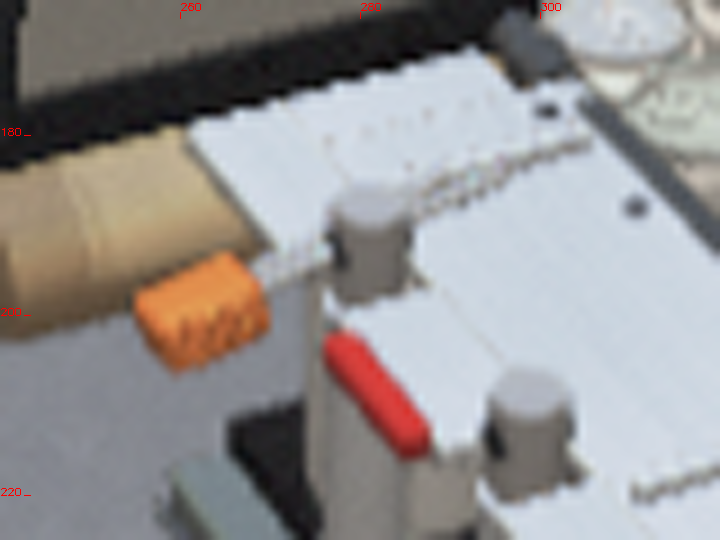

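View pics/t29.png

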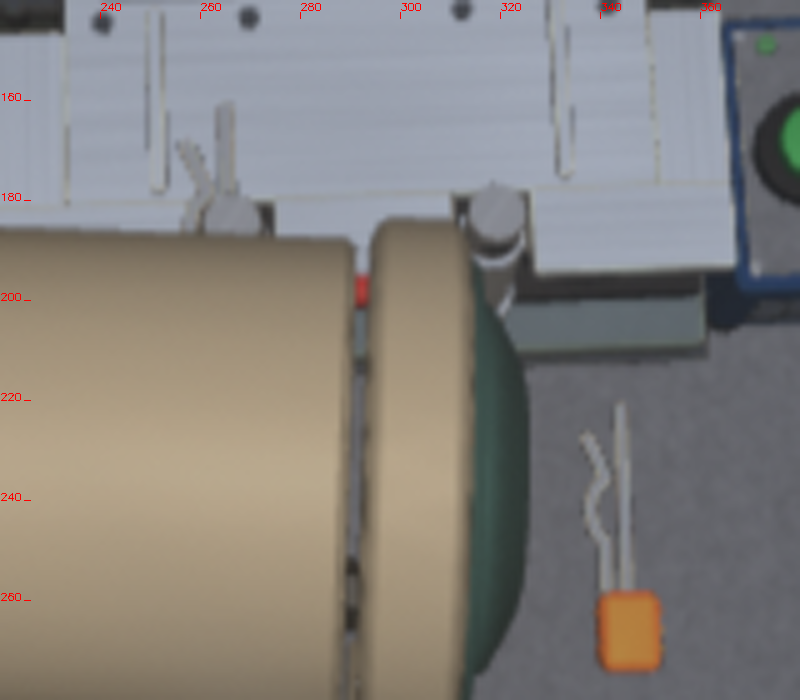

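```bash
python3 -c "
from h import *
hp((346,266.4),(344,221))
a=at('top',345.3,257.6,.07);b=at('top',344,221,.07);d=b-a;print(a,b,np.degrees(np.arctan2(d[1],d[0])))
print(at('top',346,266.4,.08), at('top',265,160.6,.238),at('top',266.6,183,.252),at('top',220+497/5,140+215/5,.252))
"
```

```text
grip [ 0.4166 -0.1108  0.08  ] tip [ 0.515  -0.1122  0.07  ] len 0.09835873161269906 yaw -0.8252948113969647
[ 0.4358 -0.1115  0.07  ] [ 0.515  -0.1122  0.07  ] -0.5441754261934505
[ 0.4166 -0.1108  0.08  ] [0.6039 0.0497 0.238 ] [0.558  0.0466 0.252 ] [ 0.5561 -0.0476  0.252 ]
```

Request:
send_rows:
  delta_pos:
    - [0,0,0]
    - [-0.09,-0.001,0]
    - [-0.1,-0.001,0.02]
    - [-0.1,-0.001,0.04]
    - [-0.1,-0.001,0.04]
  angular:
    - [0.06,0,0.31]
    - [0,0,0]
    - [0,0,0]
    - [0,0,0]
    - [0,0,0]

```text
clock: 30.83
position: [0.4171, -0.1082, 0.2767]
ee_rot: [-0.0, 0.711, 0.703, -0.001]
contact_force: [0.1, -0.2, -0.6]
width: 0.0451
```

Request:
send_rows:
  delta_pos:
    - [0,0,0.09]
    - [0,0,0.09]
    - [0,0,0]
    - [0,0,0]
  angular:
    - [0,0,0]
    - [0,0,0]
    - [0,0,0]
    - [0,0,0]

```text
clock: 31.17
position: [0.4152, -0.1064, 0.2033]
ee_rot: [-0.004, 0.711, 0.703, -0.003]
contact_force: [0.7, -0.5, 0.0]
width: 0.045
```

```bash
python3 -c "
from h import *
plan([.4168,-.1108,.12],89.3)
"
```

```text
t 31.17 pos [ 0.4152 -0.1064  0.2033] phi 89.29 w 0.0450 F [ 0.72   -0.4663  0.0437]
rot units [-0.1099 -0.0191 -0.0022] shift units(target frame) [-0.011   0.004   0.2084] rows>= 2.0019156580184907  shift(current frame) [-0.0114  0.0058  0.2083]
```

Request:
send_rows:
  delta_pos:
    - [-0.011,0.004,0.05]
    - [0,0,0.06]
    - [0,0,0.06]
    - [0,0,0.038]
    - [0,0,0]
  angular:
    - [-0.05,0,0]
    - [0,0,0]
    - [0,0,0]
    - [0,0,0]
    - [0,0,0]

```text
clock: 31.58
position: [0.4178, -0.1105, 0.1208]
ee_rot: [-0.001, 0.711, 0.703, -0.001]
contact_force: [-0.6, -0.3, -0.6]
width: 0.0452
```

```bash
python3 -c "
from h import *
plan([.4168,-.1108,.083],89.3)
s=manip.get_image('scene');crop('scene',s,210,220,310,320,6,'s31')
"
```

```text
t 31.58 pos [ 0.4178 -0.1105  0.1208] phi 89.40 w 0.0452 F [-0.5587 -0.2975 -0.5582]
rot units [-0.0275 -0.0048  0.0209] shift units(target frame) [-0.0008 -0.0025  0.0945] rows>= 0.9068583647949972  shift(current frame) [-0.0009 -0.0023  0.0945]
```

View pics/s31.png

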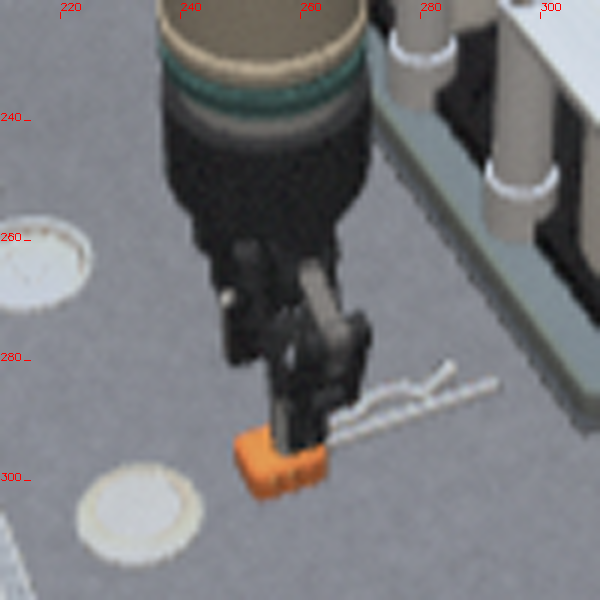

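Fingers straddle the right grip. Descend and close.

Request:
send_rows:
  delta_pos:
    - [0,-0.002,0.04]
    - [0,0,0.035]
    - [0,0,0.019]
    - [0,0,0]
  angular:
    - [0,0,0]
    - [0,0,0]
    - [0,0,0]
    - [0,0,0]

```text
clock: 31.97
position: [0.4174, -0.111, 0.084]
ee_rot: [0.0, 0.711, 0.703, -0.0]
contact_force: [-0.5, 0.3, 0.5]
width: 0.0449
```

Request:
send_rows:
  delta_pos:
    - [0,0,0]
    - [0,0,0]
    - [0,0,0]
    - [0,0,0]
    - [0,0,0]
  angular:
    - [0,0,0]
    - [0,0,0]
    - [0,0,0]
    - [0,0,0]
    - [0,0,0]
  hand: 15
  squeeze: 70

```text
clock: 32.38
position: [0.4178, -0.1113, 0.0849]
ee_rot: [0.001, 0.711, 0.703, 0.0]
contact_force: [-0.7, 0.3, 6.3]
width: 0.0242
```

Request:
send_rows:
  delta_pos:
    - [0,0,-0.02]
    - [0,0,-0.06]
    - [0,0,-0.08]
    - [0,0,-0.09]
    - [0,0,-0.09]
  angular:
    - [0,0,0]
    - [0,0,0]
    - [0,0,0]
    - [0,0,0]
    - [0,0,0]

```text
clock: 32.8
position: [0.416, -0.1106, 0.2214]
ee_rot: [-0.001, 0.711, 0.703, -0.0]
contact_force: [2.2, 0.7, -1.2]
width: 0.0242
```

Request:
send_rows:
  delta_pos:
    - [0,0,-0.08]
    - [0,0,0]
    - [0,0,0]
    - [0,0,0]
  angular:
    - [0,0,0]
    - [0,0,0]
    - [0,0,0]
    - [0,0,0]

```text
clock: 33.13
position: [0.4161, -0.1106, 0.2513]
ee_rot: [-0.001, 0.711, 0.703, -0.001]
contact_force: [-0.6, 0.0, -0.8]
width: 0.024
```

```bash
python3 -c "
from h import *
plan([.43,-.0474,.251],90.7)
"
```

```text
t 33.13 pos [ 0.4161 -0.1106  0.2513] phi 89.32 w 0.0240 F [-0.5967  0.0284 -0.8171]
rot units [-0.0178 -0.0001 -0.3009] shift units(target frame) [0.1577 0.0368 0.0008] rows>= 1.5530299624390074  shift(current frame) [0.1585 0.033  0.0008]
```

Request:
send_rows:
  delta_pos:
    - [0,0,0]
    - [0.05,0.01,0]
    - [0.06,0.015,0]
    - [0.048,0.012,-0.001]
    - [0,0,0]
  angular:
    - [0,0,-0.3]
    - [0,0,0]
    - [0,0,0]
    - [0,0,0]
    - [0,0,0]

```text
clock: 33.55
position: [0.4301, -0.0446, 0.2501]
ee_rot: [-0.003, 0.702, 0.713, -0.0]
contact_force: [-0.4, -1.0, -0.5]
width: 0.0246
```

Request:
send_rows:
  delta_pos:
    - [0,0,0]
    - [0,0,0]
    - [0,0,0]
  angular:
    - [0,0,0]
    - [0,0,0]
    - [0,0,0]

```text
clock: 33.8
position: [0.4303, -0.0481, 0.251]
ee_rot: [-0.001, 0.703, 0.711, -0.001]
contact_force: [0.6, -0.2, -0.6]
width: 0.0238
```

```bash
python3 -c "
from h import *
plan([.435,-.0472,.252],90.7)
s=manip.get_image('scene');cv2.imwrite('pics/sc32.png',s);crop('scene',s,240,190,310,245,11,'s32')
"
```

```text
t 33.80 pos [ 0.4303 -0.0481  0.251 ] phi 90.68 w 0.0238 F [ 0.6173 -0.1797 -0.6207]
rot units [-0.035   0.0017 -0.0046] shift units(target frame) [ 0.0021  0.0118 -0.0025] rows>= 0.11784797623423116  shift(current frame) [ 0.0021  0.0118 -0.0025]
```

View pics/s32.png

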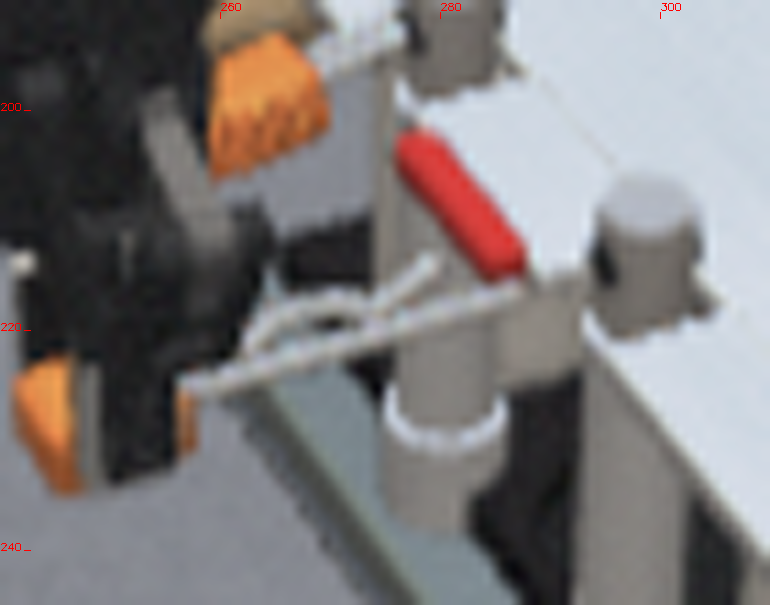

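Request:
send_rows:
  delta_pos:
    - [0.003,0.012,-0.005]
    - [0,0.012,0]
    - [0,0,0]
    - [0,0,0]
  angular:
    - [-0.03,0,0]
    - [0,0,0]
    - [0,0,0]
    - [0,0,0]

```text
clock: 34.18
position: [0.4406, -0.0465, 0.2537]
ee_rot: [0.0, 0.703, 0.711, 0.0]
contact_force: [0.4, 0.6, -0.5]
width: 0.024
```

```bash
python3 -c "
from h import *
plan([.435,-.0468,.253],90.7)
s=manip.get_image('scene');cv2.imwrite('pics/sc33.png',s);crop('scene',s,240,190,310,245,11,'s33')
"
```

```text
t 34.18 pos [ 0.4406 -0.0465  0.2537] phi 90.68 w 0.0240 F [ 0.3805  0.605  -0.5453]
rot units [ 0.0149  0.0012 -0.0037] shift units(target frame) [-0.0007 -0.0141  0.0017] rows>= 0.13658295803976728  shift(current frame) [-0.0007 -0.0141  0.0016]
```

View pics/s33.png

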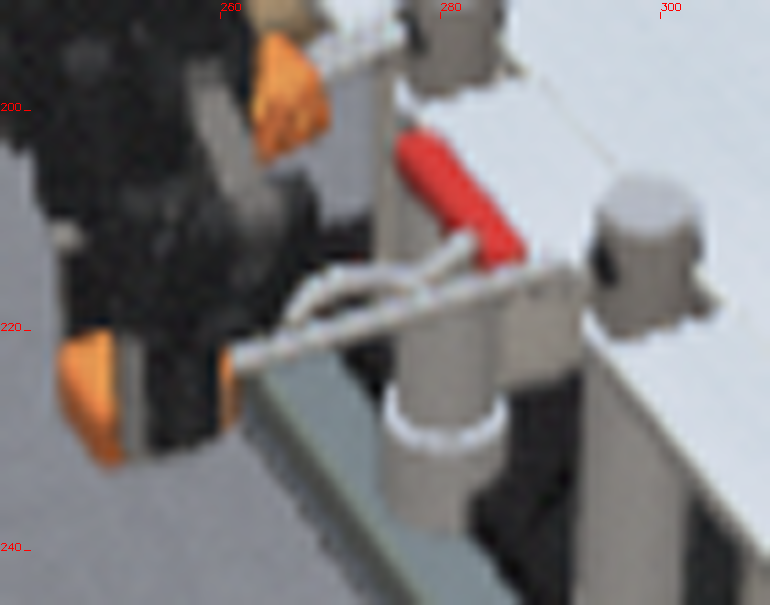

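Request:
send_rows:
  delta_pos:
    - [-0.001,0.012,0.001]
    - [0,0.012,0]
    - [0,0,0]
  angular:
    - [0,0,0]
    - [0,0,0]
    - [0,0,0]

```text
clock: 34.48
position: [0.4511, -0.0468, 0.2533]
ee_rot: [0.001, 0.703, 0.711, 0.001]
contact_force: [0.4, -1.3, -0.5]
width: 0.0241
```

Request:
send_rows:
  delta_pos:
    - [0,0.012,0]
    - [0,0.012,0]
    - [0,0,0]
  angular:
    - [0,0,0]
    - [0,0,0]
    - [0,0,0]

```text
clock: 34.73
position: [0.4607, -0.0468, 0.2532]
ee_rot: [0.001, 0.703, 0.711, 0.0]
contact_force: [1.4, -2.2, -0.5]
width: 0.0242
```

```bash
python3 -c "
from h import *
plan([.504,-.0468,.253],90.7)
s=manip.get_image('scene');cv2.imwrite('pics/sc34.png',s);crop('scene',s,240,190,310,245,11,'s34')
"
```

```text
t 34.73 pos [ 0.4607 -0.0468  0.2532] phi 90.69 w 0.0242 F [ 1.3728 -2.2063 -0.5362]
rot units [ 0.0268  0.0105 -0.0027] shift units(target frame) [-0.0013  0.1083  0.0005] rows>= 1.0386351884510994  shift(current frame) [-0.0013  0.1083  0.0007]
```

View pics/s34.png

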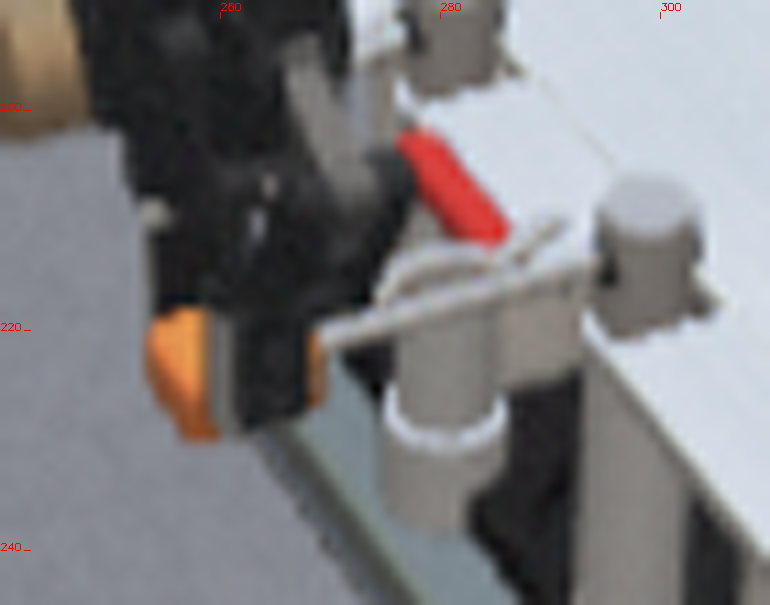

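Request:
send_rows:
  delta_pos:
    - [-0.002,0.012,0]
    - [0,0.012,0]
    - [0,0.01,0]
    - [0,0,0]
  angular:
    - [0,0,0]
    - [0,0,0]
    - [0,0,0]
    - [0,0,0]

```text
clock: 35.12
position: [0.4742, -0.0469, 0.2533]
ee_rot: [0.001, 0.703, 0.711, 0.001]
contact_force: [0.5, -0.6, -0.6]
width: 0.0241
```

Request:
send_rows:
  delta_pos:
    - [0,0.012,0]
    - [0,0.012,0]
    - [0,0,0]
  angular:
    - [0,0,0]
    - [0,0,0]
    - [0,0,0]

```text
clock: 35.37
position: [0.4825, -0.0467, 0.2529]
ee_rot: [-0.0, 0.703, 0.711, -0.0]
contact_force: [-1.5, -1.4, -0.0]
width: 0.0242
```

Request:
send_rows:
  delta_pos:
    - [0,0.012,0]
    - [0,0.012,0]
    - [0,0,0]
  angular:
    - [0,0,0]
    - [0,0,0]
    - [0,0,0]

```text
clock: 35.62
position: [0.4912, -0.0466, 0.2525]
ee_rot: [-0.001, 0.703, 0.711, -0.001]
contact_force: [-4.4, -0.6, -2.1]
width: 0.024
```

```bash
python3 -c "
from h import *
plan([.505,-.0472,.2527],90.7)
"
```

```text
t 35.62 pos [ 0.4912 -0.0466  0.2525] phi 90.71 w 0.0240 F [-4.3652 -0.6246 -2.0751]
rot units [-0.034  -0.0067  0.0012] shift units(target frame) [-0.002   0.0345 -0.0005] rows>= 0.3318325793179826  shift(current frame) [-0.002   0.0345 -0.0006]
```

Request:
send_rows:
  delta_pos:
    - [0,0.012,0]
    - [0,0.008,0]
    - [0,0,0]
  angular:
    - [0,0,0]
    - [0,0,0]
    - [0,0,0]

```text
clock: 35.87
position: [0.5021, -0.0466, 0.2536]
ee_rot: [0.002, 0.703, 0.711, 0.002]
contact_force: [0.2, 0.2, -0.3]
width: 0.0243
```

Request:
send_rows:
  delta_pos:
    - [0,0.01,0]
    - [0,0,0]
    - [0,0,0]
  angular:
    - [0,0,0]
    - [0,0,0]
    - [0,0,0]

```text
clock: 36.12
position: [0.5051, -0.0466, 0.2536]
ee_rot: [0.001, 0.703, 0.711, 0.001]
contact_force: [-0.9, 0.7, -0.5]
width: 0.0242
```

```bash
python3 -c "
from h import *
plan([.505,-.0472,.2527],90.7)
s=manip.get_image('scene');cv2.imwrite('pics/sc35.png',s);crop('scene',s,255,180,325,235,11,'s35')
for ox in(.500,.504,.508): print(ox,proj('scene',[ox+.099,-.046,.238]))
"
```

```text
t 36.12 pos [ 0.5051 -0.0466  0.2536] phi 90.70 w 0.0242 F [-0.9262  0.7121 -0.4565]
rot units [ 0.0344 -0.0005 -0.0006] shift units(target frame) [-0.0015 -0.0002  0.0022] rows>= 0.02600346306077838  shift(current frame) [-0.0015 -0.0002  0.0022]
0.5 [312.4741 207.7557]
0.504 [313.911  207.3349]
0.508 [315.3442 206.9152]
```

View pics/s35.png

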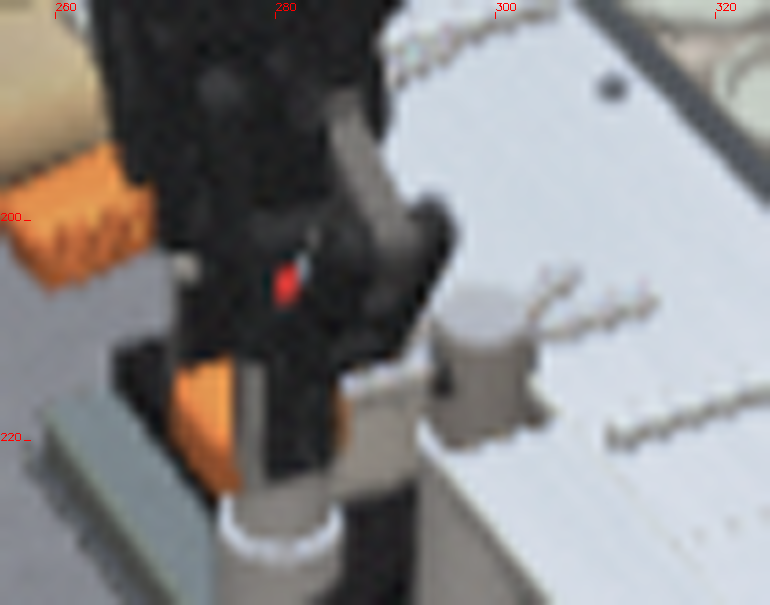

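Request:
send_rows:
  delta_pos:
    - [0,0,0]
    - [0,0,0]
    - [0,0,0]
    - [0,0,0]
  angular:
    - [0,0,0]
    - [0,0,0]
    - [0,0,0]
    - [0,0,0]
  hand: 45

```text
clock: 36.5
position: [0.5043, -0.0466, 0.2534]
ee_rot: [0.0, 0.703, 0.711, 0.001]
contact_force: [-0.5, -0.6, -0.1]
width: 0.0449
```

Request:
send_rows:
  delta_pos:
    - [0,0,-0.02]
    - [0,0,-0.05]
    - [0,0,-0.08]
    - [-0.05,0,-0.08]
    - [-0.08,0,-0.04]
  angular:
    - [0,0,0]
    - [0,0,0]
    - [0,0,0]
    - [0,0,0]
    - [0,0,0]

```text
clock: 36.92
position: [0.5058, -0.0972, 0.3662]
ee_rot: [0.003, 0.701, 0.713, 0.003]
contact_force: [1.2, -0.1, 0.4]
width: 0.0446
```

Request:
send_rows:
  delta_pos:
    - [-0.09,0.06,0]
    - [-0.09,0.08,0]
    - [-0.04,0.08,0]
    - [0,0,0]
    - [0,0,0]
  angular:
    - [0,0,0]
    - [0,0,0]
    - [0,0,0]
    - [0,0,0]
    - [0,0,0]
  hand: 0

```text
clock: 37.33
position: [0.5896, -0.1805, 0.3602]
ee_rot: [-0.001, 0.703, 0.711, 0.0]
contact_force: [0.4, 1.1, 0.1]
width: 0.0004
```

```bash
python3 -c "
from h import *
plan([.6055,-.1845,.25],90.7)
s=manip.get_image('scene');cv2.imwrite('pics/sc36.png',s);crop('scene',s,240,165,340,235,8,'s36')
s=manip.get_image('top');cv2.imwrite('pics/tp36.png',s);crop('top',s,220,140,420,280,4,'t36')
print(proj('scene',[.6055,-.1845,.167]),proj('top',[.6055,-.1845,.167]))
"
```

```text
t 37.33 pos [ 0.5896 -0.1805  0.3602] phi 90.63 w 0.0004 F [0.4441 1.0959 0.1273]
rot units [-0.01   -0.0136 -0.0154] shift units(target frame) [-0.0105  0.0397  0.2754] rows>= 2.671197403161499  shift(current frame) [-0.0108  0.04    0.2754]
[341.7118 264.521 ] [384.2437 167.8903]
```

View pics/s36.png

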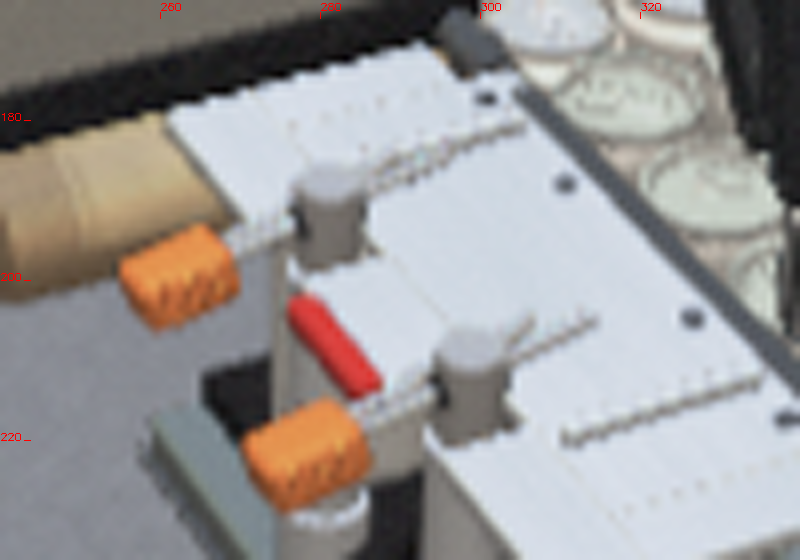

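View pics/t36.png

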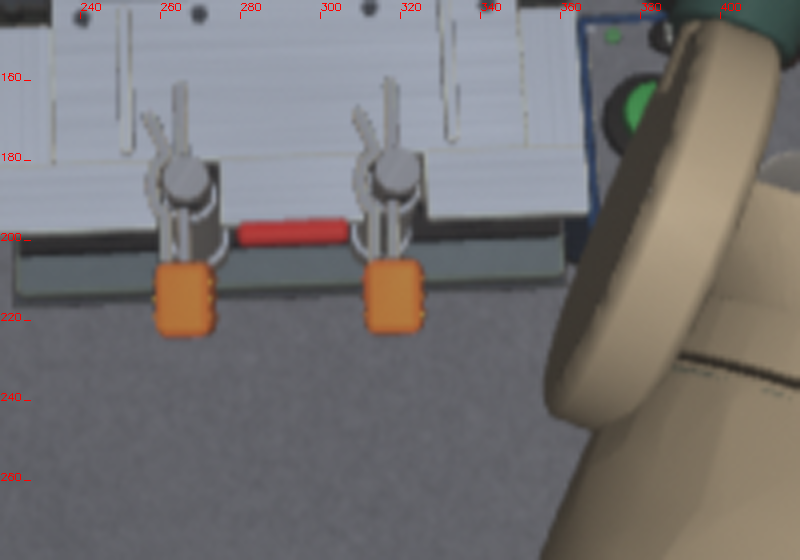

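Request:
send_rows:
  delta_pos:
    - [-0.01,0.02,0]
    - [0,0.02,0.08]
    - [0,0,0.09]
    - [0,0,0.09]
    - [0,0,0.09]
  angular:
    - [0,0,0]
    - [0,0,0]
    - [0,0,0]
    - [0,0,0]
    - [0,0,0]

```text
clock: 37.85
position: [0.6047, -0.1824, 0.2214]
ee_rot: [0.002, 0.702, 0.712, 0.001]
contact_force: [0.1, 0.1, -0.3]
width: 0.0003
```

Request:
send_rows:
  delta_pos:
    - [0,0,0.04]
    - [0,0,0]
    - [0,0,0]
    - [0,0,0]
  angular:
    - [0,0,0]
    - [0,0,0]
    - [0,0,0]
    - [0,0,0]

```text
clock: 38.18
position: [0.6059, -0.1833, 0.2078]
ee_rot: [0.002, 0.703, 0.712, 0.001]
contact_force: [0.7, -0.3, 0.5]
width: 0.0
```

```bash
python3 -c "
from h import *
plan([.6055,-.1845,.186],90.7)
s=manip.get_image('scene');cv2.imwrite('pics/sc37.png',s);crop('scene',s,300,180,400,300,6,'s37')
"
```

```text
t 38.18 pos [ 0.6059 -0.1833  0.2078] phi 90.72 w 0.0000 F [ 0.6948 -0.2929  0.4856]
rot units [0.0618 0.0211 0.0054] shift units(target frame) [-0.0029 -0.0011  0.0546] rows>= 0.5247544902450574  shift(current frame) [-0.0028 -0.0013  0.0546]
```

View pics/s37.png

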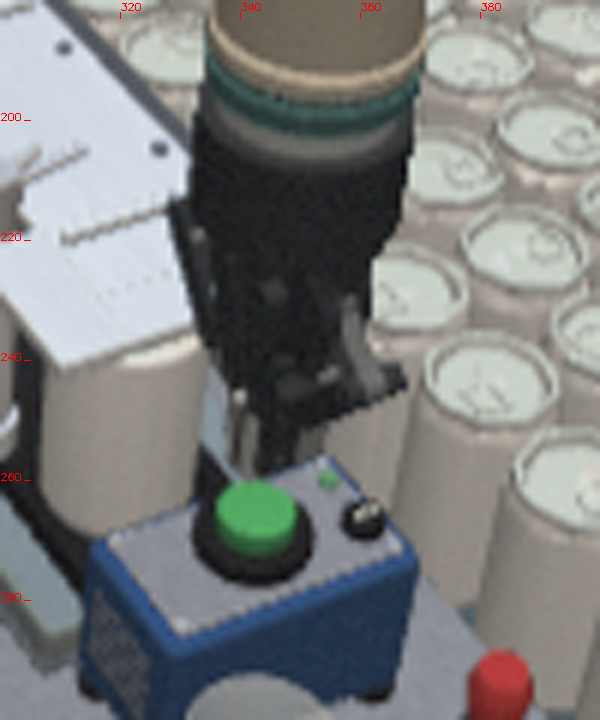

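```bash
python3 -c "
from h import *
print(st()['qpos'])"
```

```text
[-0.404   0.3843  1.4473  0.0005  1.3041 -1.9875]
```

Request:
send_rows:
  delta_pos:
    - [0,0,-0.05]
    - [0,0,-0.05]
    - [0,0,0]
    - [0,0,0]
    - [0,0,0]
  angular:
    - [0,0,0]
    - [0,0,0]
    - [0,0,1]
    - [0,0,1]
    - [0,0,1]

```text
clock: 38.65
position: [0.6059, -0.1836, 0.2487]
ee_rot: [0.003, 0.784, 0.621, 0.002]
contact_force: [0.7, 0.4, -0.0]
width: -0.0006
```

Request:
send_rows:
  delta_pos:
    - [0,0,0]
    - [0,0,0]
    - [0,0,0]
    - [0,0,0]
    - [0,0,0]
  angular:
    - [0,0,1]
    - [0,0,1]
    - [0,0,1]
    - [0,0,1]
    - [0,0,1]

```text
clock: 39.07
position: [0.6057, -0.1835, 0.2481]
ee_rot: [0.002, 0.892, 0.452, 0.002]
contact_force: [0.2, 0.1, -0.3]
width: 0.0001
```

Request:
send_rows:
  delta_pos:
    - [0,0,0]
    - [0,0,0]
    - [0,0,0]
    - [0,0,0]
    - [0,0,0]
  angular:
    - [0,0,1]
    - [0,0,1]
    - [0,0,1]
    - [0,0,1]
    - [0,0,1]

```text
clock: 39.48
position: [0.6057, -0.1835, 0.2481]
ee_rot: [0.002, 0.964, 0.266, 0.002]
contact_force: [-0.1, 0.6, 0.6]
width: 0.0
```

Request:
send_rows:
  delta_pos:
    - [0,0,0]
    - [0,0,0]
    - [0,0,0]
    - [0,0,0]
    - [0,0,0]
  angular:
    - [0,0,1]
    - [0,0,1]
    - [0,0,1]
    - [0,0,1]
    - [0,0,1]

```text
clock: 39.9
position: [0.6057, -0.1835, 0.2481]
ee_rot: [0.001, 0.998, 0.069, 0.003]
contact_force: [0.2, 0.2, 0.5]
width: 0.0002
```

Request:
send_rows:
  delta_pos:
    - [0,0,0]
    - [0,0,0]
    - [0,0,0]
  angular:
    - [0,0,1]
    - [0,0,0.6]
    - [0,0,0]

```text
clock: 40.15
position: [0.6056, -0.1835, 0.2479]
ee_rot: [0.001, 1.0, 0.007, 0.003]
contact_force: [-0.7, -0.6, 0.4]
width: -0.0
```

```bash
python3 -c "
from h import *
plan([.6055,-.186,.19],0.7)"
```

```text
t 40.15 pos [ 0.6056 -0.1835  0.2479] phi 0.82 w -0.0000 F [-0.7074 -0.6034  0.3536]
rot units [ 0.0218 -0.0638  0.0265] shift units(target frame) [-0.0003  0.0063  0.1447] rows>= 1.3895705779241876  shift(current frame) [-0.0011  0.006   0.1447]
```

Request:
send_rows:
  delta_pos:
    - [0,0.006,0.04]
    - [0,0,0.05]
    - [0,0,0.04]
    - [0,0,0.014]
    - [0,0,0]
  angular:
    - [0,-0.05,0]
    - [0,0,0]
    - [0,0,0]
    - [0,0,0]
    - [0,0,0]

```text
clock: 40.57
position: [0.6043, -0.1854, 0.1873]
ee_rot: [-0.0, 1.0, 0.008, -0.002]
contact_force: [-0.4, 1.2, 1.3]
width: -0.0001
```

Request:
send_rows:
  delta_pos:
    - [0,0,0.006]
    - [0,0,0.006]
    - [0,0,0]
  angular:
    - [0,0,0]
    - [0,0,0]
    - [0,0,0]

```text
clock: 40.82
position: [0.6057, -0.186, 0.1844]
ee_rot: [0.001, 1.0, 0.008, 0.0]
contact_force: [0.8, -0.8, 2.9]
width: 0.0001
```

Request:
send_rows:
  delta_pos:
    - [0,0,0.006]
    - [0,0,0.005]
    - [0,0,0]
  angular:
    - [0,0,0]
    - [0,0,0]
    - [0,0,0]

```text
clock: 41.07
position: [0.6057, -0.186, 0.1801]
ee_rot: [0.001, 1.0, 0.007, 0.0]
contact_force: [1.0, -0.5, 5.5]
width: 0.0001
```

Request:
send_rows:
  delta_pos:
    - [0,0,0.005]
    - [0,0,0.003]
    - [0,0,0]
  angular:
    - [0,0,0]
    - [0,0,0]
    - [0,0,0]

```text
clock: 41.32
position: [0.6057, -0.186, 0.1798]
ee_rot: [0.001, 1.0, 0.008, 0.001]
contact_force: [-2.7, 1.7, 18.9]
width: -0.0001
```

Request:
send_rows:
  delta_pos:
    - [0,0,0.004]
    - [0,0,0]
    - [0,0,0]
  angular:
    - [0,0,0]
    - [0,0,0]
    - [0,0,0]

```text
clock: 41.57
position: [0.6057, -0.1861, 0.1797]
ee_rot: [0.001, 1.0, 0.008, 0.002]
contact_force: [-5.5, 1.2, 24.4]
width: 0.0002
```

Bottomed hard at z 0.1797 (6 mm travel). Release and retreat.

Request:
send_rows:
  delta_pos:
    - [0,0,-0.02]
    - [0,0,-0.04]
    - [0,0,-0.07]
    - [0,0,-0.09]
    - [0,0,-0.09]
  angular:
    - [0,0,0]
    - [0,0,0]
    - [0,0,0]
    - [0,0,0]
    - [0,0,0]

```text
clock: 41.98
position: [0.6041, -0.1852, 0.2979]
ee_rot: [-0.001, 1.0, 0.008, -0.003]
contact_force: [0.7, -0.7, 0.6]
width: -0.0002
```

Request:
send_rows:
  delta_pos:
    - [0,0,-0.09]
    - [-0.09,0.03,-0.09]
    - [-0.09,0.05,0]
    - [-0.09,0.05,0]
    - [-0.05,0,0]
  angular:
    - [0,0,0]
    - [0,0,0]
    - [0,0,0]
    - [0,0,0]
    - [0,0,0]

```text
clock: 42.4
position: [0.4821, -0.2395, 0.3632]
ee_rot: [0.002, 1.0, 0.006, -0.002]
contact_force: [-0.9, -0.9, -0.4]
width: -0.0001
```

Request:
send_rows:
  delta_pos:
    - [-0.05,0,0]
    - [0,0,0]
    - [0,0,0]
    - [0,0,0]
  angular:
    - [0,0,0]
    - [0,0,0]
    - [0,0,0]
    - [0,0,0]

```text
clock: 42.73
position: [0.4659, -0.2373, 0.3628]
ee_rot: [-0.0, 1.0, 0.007, -0.001]
contact_force: [0.2, -0.5, -0.6]
width: 0.0002
```

```bash
python3 -c "
from h import *
plan([.6055,-.186,.19])
s=manip.get_image('scene');cv2.imwrite('pics/sc40.png',s);crop('scene',s,220,150,400,350,4,'s40')
s=manip.get_image('top');cv2.imwrite('pics/tp40.png',s);crop('top',s,200,110,440,280,3,'t40')
"
```

```text
t 42.73 pos [ 0.4659 -0.2373  0.3628] phi 0.86 w 0.0002 F [ 0.1913 -0.454  -0.5937]
rot units [0. 0. 0.] shift units(target frame) [ 0.3519 -0.1229  0.4313] rows>= 5.4679114247135905  shift(current frame) [ 0.3519 -0.1229  0.4313]
```

View pics/s40.png

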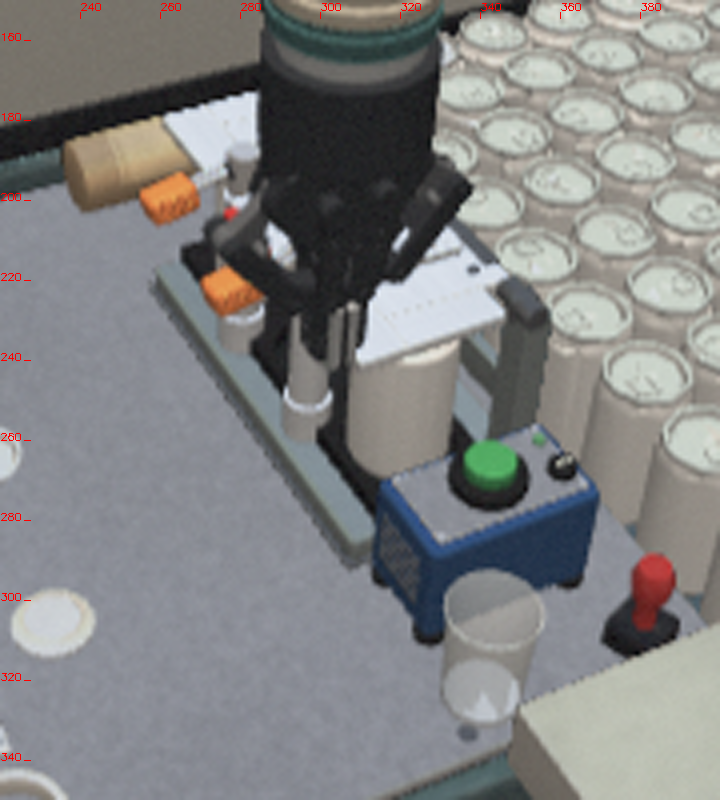

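View pics/t40.png

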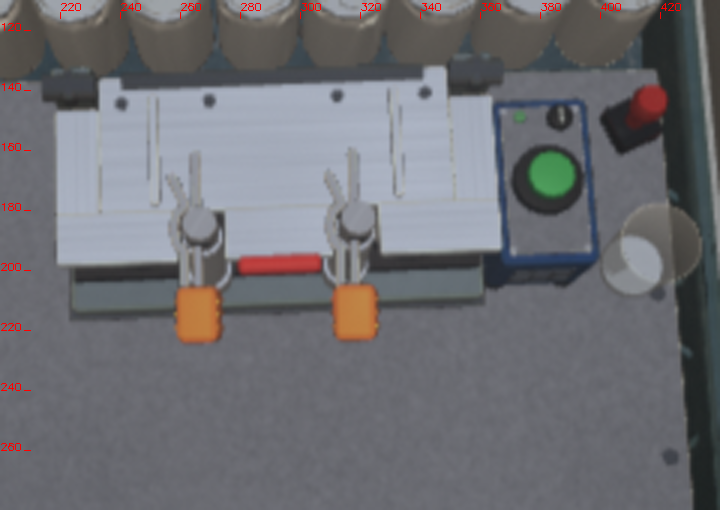

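```bash
python3 -c "
from rig import manip
print(manip.sign_off())"
```

```text
the job is handed in; nothing more can be done
None
```

The shaker is set up, locked and started, and I handed the job in at about 43 s of robot time with the arm clear of everything.

- **Cans:** only two were there. I stood them in the left and right nests, and the gripper's force reading showed each one reaching its nest floor.
- **Lid:** I swung it shut from behind and pressed it down to a firm stop at 228 mm, which is its shut height.
- **Hairpins:** both straight legs are through their cross holes. The last top picture shows each bow closed round its pin, and neither pulled back after it went over.
- **Start button:** I pressed it only once everything was locked. It went down 6 mm to a hard stop and came back up when I let go.
- **Beaker:** it is standing where it was.

**What went differently:**
- While I was placing the first can, a finger knuckle leaned on the open lid with up to about 17 N, under the 40 N limit. I turned the gripper and the contact went away.
- The left hairpin was knocked aside partway through the run, so I measured it again before picking it up.
- I pushed the left hairpin about 3–4 mm past its estimated home position without feeling a stop, so I eased it back before letting go.
- The two cameras disagreed by about 1–2 pixels (3–5 mm). I went by the top camera and the force readings.

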